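# Put the power-supply kit back in its caddy

## Robot

A 7-joint arm with a two-finger parallel gripper is mounted at the origin on the work surface. World frame = base frame: x ahead of the robot, y to its left, z up, the work surface at z = 0. Lengths are in m, angles in rad, forces in N, time in s.
With the tool pointing down it reaches from about 0.4 to 0.85 m from the base axis. Payload 4.5 kg.
Tool frame: the origin (TCP) lies at the very end of the fingers, on their centre line; the grasp point (between the pads) lies behind it (ctrl.pinch_z is the z of the grasp point in the tool frame, in m); z points along the fingers, y is the direction in which the jaws open and shut (so a half turn about z gives the same grasp; the last joint's range is limited). The gripper opens to 85 mm and grips with 20 to 120 N. Pads are 22 mm wide; open, the fingers measure 114 mm over their backs; the gripper's body (76 mm by 85 mm) begins 54 mm behind the grasp point. The pads swing forward as they close: fully open they stand 13 mm farther back than shut.
Start: joints at [1.347, 0.689, -0.195, 1.565, 0.157, 0.902, -0.215], TCP at [0.159, -0.604, 0.231] pointing down, gripper open.
Joint ranges: [-3.01, 3.01], [-0.46, 2.08], [-1.47, 1.51], [0.13, 2.56], [-1, 4.14], [0.04, 2.09], [-2.66, 2.66]. Speed limits (rad/s): [2.57, 2.57, 3.14, 3.14, 3.14, 3.14, 3.14].

## Interface

Orientations are given as a rotation vector (axis times angle).
In Python, from bench import ctrl gives the robot as it stands.
- The arm moves only by the shell command python3 -m creep 'ROWS' [OPENING]. ROWS is a JSON object of lists of equal length, an entry for each row: "offset": the shift along the tool's x, y, z in m, a list of three; "delta_rot": the turn, a rotation vector about the tool's x, y, z in degrees, a list of three. In form: {"offset": [[dx, dy, dz], ...], "delta_rot": [[wx, wy, wz], ...]}. A call has 1 to 8 rows; each row is the pose to reach, as a shift and turn from the pose commanded when the call began, along the tool's axes at that moment; what a row does not reach only later rows make up. A row lasts 1/12 s, in which the tool goes at most 41.7 mm and 7.16 degrees, less where a joint would pass 70% of its speed; a pose out of reach is approached as far as the arm can. A call with a gripper value outside its range is refused whole. OPENING is the closure, from -1 (fully open) to 1 (shut), set as the call begins (- or left out, the last holds). The fingers move at their own pace and stop on an object; the grip force is fixed at half the most. Time passes only in rows, so rows that repeat a pose let the fingers close. It gives the time, the measured TCP pose, the force and the opening at its end, in the units of the state.
- ctrl.state(): the state, without advancing time (a new reading comes with each control period).
- ctrl.snapshot(name): name is "scene" or "top"; returns (picture, depth): 420x560x3 uint8, red, green, blue; 420x560 float32, m along the optical axis (not along the pixel's ray), 0 where there is no reading.
- ctrl.camera_info(name): a dict with "K" (3x3 intrinsics, pixels), "xyz" and "rotation" of the camera in the world. Camera axes: x right, y down, z forward; pixel columns grow to the right and rows downward; lengths in m; the calibration is good to about 2 mm. A picture is of the moment at which its call begins. camera_info takes no time and is no camera call.
- ctrl.sign_off(): hands the job in, once; it reports no verdict.
The state is a dict: "time_s": time; "qpos": joint angles; "dq": joint speeds; "effort": joint torques, N m; "tool_pos": TCP position; "tcp_rot": TCP orientation; "wrist_force": force on the tool from outside, world axes, zero at the start; "ft_torque": the same for the moment, N m; "width": finger opening in m.
Only numpy, scipy, OpenCV 4.12 (cv2) and the standard library are available. Lean on these libraries where they do the work, as an engineer would, in place of code of your own. Each camera call takes 0.05 s, during which the arm holds its last target.

## Task

The lab session is over: put the four parts of the power-supply kit (the round copper coil, the narrow can capacitor, the square module with the round knob and the finned heat sink) back in the grey caddy, each upright and fully down in the pocket cut to its own outline. The wide can and the square module with the toggle lever belong to another kit: leave them standing where they are.

Things in the scene. Friction and masses are not known exactly. Their poses are not given: they have to be found in the camera images.
- coil: round coil: black bobbin with copper winding, cylinder 46 mm diameter, 44 high, black top with a grey disc in the middle, about 120 g. Origin: centre of the underside; z up along its axis; stands upright on the table. Can be gripped across its diameter at any yaw. Sizes in mm. Low plug adapters (10 mm high) may lie between the parts
- capacitor: narrow can capacitor: aluminium cylinder 28 mm diameter, 50 high, plus two 4 mm brass terminals on its black top, about 40 g. Origin: centre of the underside; z up along its axis; stands upright on the table. Can be gripped across its diameter at any yaw
- knob_module: square plug-in module: white plastic housing 40 x 40 mm, 34 high, with a round black knob on top (28 mm diameter, 12 high, total 46), about 70 g. Origin: centre of the underside; z up, x and y square to the housing's sides. Can be gripped across either pair of sides
- heat_sink: finned aluminium heat sink: block 60 mm long (its x) x 24 wide (its y) x 40 high, five upright fins along its length, about 90 g. Origin: centre of the underside; z up. Can be gripped across its 24 mm width
- wide_can: look-alike, belongs to another kit: wide can capacitor, aluminium cylinder 48 mm diameter, 50 high, plus two 4 mm brass terminals on its black top. Origin: centre of the underside; z up along its axis; stands upright on the table. Leave it
- toggle_module: look-alike, belongs to another kit: the same white housing 40 x 40 x 34 mm but with a slender steel toggle lever on top (lever tip about 57 above the table) instead of a knob. Origin: centre of the underside; z up. Leave it
- pocket_coil: large round pocket, 62 mm diameter, in a fixed dark square foam insert 90 x 90, 14 high; blue pocket floor 4 above the origin, pocket 10 deep. One of four inserts, 91 apart, 2 by 2 in the grey caddy (194 square, rim 20 above the table, 12 above pocket floors). Origin: centre of the insert's underside (4 above the table), under the pocket's centre; z up, x and y along its sides. For the coil
- pocket_cap: small round pocket, 44 mm diameter, in a fixed dark square foam insert 90 x 90, 14 high; blue pocket floor 4 above the origin, pocket 10 deep. One of four inserts, 91 apart, 2 by 2 in the grey caddy (194 square, rim 20 above the table, 12 above pocket floors). Origin: centre of the insert's underside (4 above the table), under the pocket's centre; z up, x and y along its sides. For the narrow can capacitor
- pocket_module: square pocket, 56 x 56 mm, in a fixed dark square foam insert 90 x 90, 14 high; blue pocket floor 4 above the origin, pocket 10 deep. One of four inserts, 91 apart, 2 by 2 in the grey caddy (194 square, rim 20 above the table, 12 above pocket floors). Origin: centre of the insert's underside (4 above the table), under the pocket's centre; z up, x and y along its sides (parallel to the pocket's sides). For the square module with the knob
- pocket_sink: oblong pocket, 76 mm (along its x) x 40 mm (along its y), in a fixed dark square foam insert 90 x 90, 14 high; blue pocket floor 4 above the origin, pocket 10 deep. One of four inserts, 91 apart, 2 by 2 in the grey caddy (194 square, rim 20 above the table, 12 above pocket floors). Origin: centre of the insert's underside (4 above the table), under the pocket's centre; z up, x and y along its sides. For the heat sink, lengthwise
Things that resemble listed ones, but are neither listed nor needed, are in the scene too. Leave any blue or red look-alike of the capacitor alone.

How it is judged:
By the outcome, as a careful person would: the job done as asked, in the order asked, and still so for the second after the job is handed in, with the robot touching nothing.
It also fails if it takes over 112 s, if anything falls off the work surface, if the arm or the gripper's body presses on something with over 40 N, if the wrist force passes 120 N, or if a joint passes its speed limit or range.

## Working session

There is one attempt and no reset: what is moved stays moved. The work goes in short steps, Python scripts to look and compute and a shell command to move; the robot and the scene stay as the last step left them, time stands still between calls to the robot, and variables do not carry over. Pictures are saved under pics/ and viewed, and the job is handed in when it is done.

```bash
ls; mkdir -p pics; python3 - <<'E'
from bench import ctrl
import cv2,numpy as np
print(ctrl.state()); print(ctrl.pinch_z)
for n in("scene","top"):
    p,d=ctrl.snapshot(n); cv2.imwrite(f"pics/{n}0.png",p[:,:,::-1]); np.savez(f"pics/{n}0.npz",p=p,d=d)
    print(n,ctrl.camera_info(n))
E
```

```text
pics
{'time_s': 0.0, 'qpos': array([ 1.34682134,  0.69000521, -0.19447227,  1.56636611,  0.15729453,
        0.90247379, -0.21509356]), 'dq': array([ 0.00038772, -0.00047107, -0.00135214,  0.00055306, -0.00138514,
        0.00054621,  0.00135332]), 'effort': array([ 1.36962644e-04, -5.39611530e+01, -1.26623780e+00, -1.58542943e+01,
        9.15373850e-03,  9.54489573e-03, -1.33070029e-05]), 'tool_pos': array([ 0.15909492, -0.60373509,  0.23046385]), 'tcp_rot': array([-3.11371523e+00, -4.03647817e-01,  6.12747910e-04]), 'wrist_force': array([-0.1913397 , -0.17291402, -0.15119926]), 'ft_torque': array([ 0.03451366, -0.00066431,  0.02715193]), 'width': 0.08523012456619247}
-0.0187
scene {'K': array([[498.76314618,   0.        , 279.02830507],
       [  0.        , 498.76314618, 219.55057229],
       [  0.        ,   0.        ,   1.        ]]), 'xyz': array([ 0.95136382, -0.63219801,  0.84718248]), 'rotation': array([-2.28826076, -0.76302015,  0.29261931])}
top {'K': array([[396.57280503,   0.        , 282.71457555],
       [  0.        , 396.57280503, 212.55539508],
       [  0.        ,   0.        ,   1.        ]]), 'xyz': array([ 0.28367568, -0.02091846,  1.05552301]), 'rotation': array([-1.97427348,  2.22435286, -0.2545011 ])}
```

View pics/scene0.png

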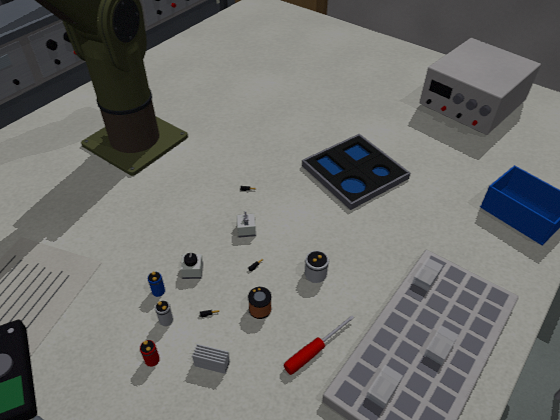

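View pics/top0.png

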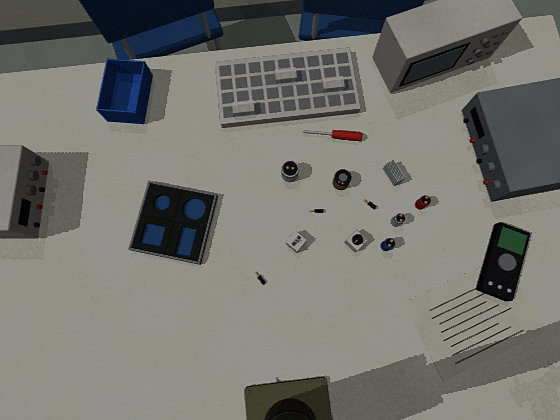

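The scene view shows the caddy at about (355,170). The coil is at (259,302), the grey narrow can at (164,312), the knob module at (191,265) and the heat sink at (211,358). The look-alikes are the wide can (316,266), the toggle module (246,225), and the blue and red cans. I'll enlarge the top view next.

```bash
cat > h.py <<'E'
import numpy as np,cv2
from bench import ctrl
from scipy.spatial.transform import Rotation as R
def load(n,f):
    z=np.load(f); return z['p'],z['d'],ctrl.camera_info(n)
def rays(ci,u,v):
    K=ci['K']; return np.stack([(u-K[0,2])/K[0,0],(v-K[1,2])/K[1,1],np.ones_like(u)],-1)
def cloud(d,ci):
    v,u=np.indices(d.shape).astype(float)
    return (rays(ci,u,v)*d[...,None])@R.from_rotvec(ci['rotation']).as_matrix().T+ci['xyz']
def atz(ci,u,v,z):
    r=R.from_rotvec(ci['rotation']).as_matrix()@rays(ci,np.array(float(u)),np.array(float(v)))
    return ci['xyz']+r*(z-ci['xyz'][2])/r[2]
def crop(p,x0,y0,x1,y1,s,f):
    cv2.imwrite(f,cv2.resize(p[y0:y1,x0:x1,::-1],None,fx=s,fy=s,interpolation=cv2.INTER_CUBIC))
E
python3 - <<'E'
from h import *
p,d,ci=load('top','pics/top0.npz')
crop(p,270,150,440,260,4.7,'pics/t_parts.png'); crop(p,120,170,230,270,5,'pics/t_cad.png')
P=cloud(d,ci)
print('table z',np.median(P[260:320,100:220,2]))
# objects by height
m=((P[...,2]>.02)&(P[...,2]<.08)).astype(np.uint8); m[:,:]*= 1
n,l,s,c=cv2.connectedComponentsWithStats(m)
for i in range(1,n):
    if 25<s[i,4]<2500:
        q=P[l==i]; t=q[q[:,2]>q[:,2].max()-.006]
        r=cv2.minAreaRect((q[:,:2]*1000).astype(np.float32))
        print(c[i].round(),s[i,4],'zmax',q[:,2].max().round(4),'top med',np.median(t,0).round(4),'rect',np.round(r[0],1),np.round(r[1],1),round(r[2],1))
E
```

```text
table z -0.0014280341213213088
[89.  2.] 99 zmax 0.0504 top med [1.2416 0.4819 0.0484] rect [1250.2  455.3] [14.1 70.5] 7.1
[425.  67.] 1302 zmax 0.08 top med [ 0.8861 -0.4675  0.0771] rect [ 890.7 -531.6] [351.3 121.3] 82.9
[123.  89.] 1645 zmax 0.0736 top med [0.9296 0.3618 0.0692] rect [929.8 359.2] [113.1 162.6] 78.7
[489. 157.] 1531 zmax 0.08 top med [ 0.5821 -0.5977  0.0775] rect [ 592.3 -630.3] [331.9 154.6] 36.8
[347. 134.] 172 zmax 0.029 top med [ 0.7298 -0.2498  0.0243] rect [ 731.3 -249.9] [82.  21.1] 76.4
[ 32. 203.] 1151 zmax 0.0798 top med [0.6355 0.6013 0.077 ] rect [631.6 609.9] [ 85.2 235.8] 61.2
[289. 170.] 284 zmax 0.0559 top med [ 0.6404 -0.0788  0.051 ] rect [638.8 -77.4] [46.2 46.2] 51.8
[394. 171.] 254 zmax 0.0438 top med [ 0.6012 -0.3616  0.039 ] rect [ 602.6 -359.9] [60.5 25.8] 22.4
[342. 178.] 252 zmax 0.0493 top med [ 0.5968 -0.2135  0.0443] rect [ 599.5 -215. ] [44.2 44.5] 54.8
[423. 201.] 132 zmax 0.0558 top med [ 0.5085 -0.4208  0.0512] rect [ 509.2 -419. ] [27.4 27. ] 86.2
[399. 219.] 121 zmax 0.0568 top med [ 0.4691 -0.3452  0.0515] rect [ 469.5 -344.4] [27.1 27. ] 70.9
[296. 241.] 242 zmax 0.0572 top med [ 0.4423 -0.066   0.0529] rect [445.8 -70. ] [39.8 40.3] 41.9
[356. 240.] 249 zmax 0.0492 top med [ 0.4284 -0.2265  0.0449] rect [ 428.6 -227.2] [39.8 40.2] 39.4
[388. 244.] 121 zmax 0.0568 top med [ 0.4061 -0.3064  0.0526] rect [ 408.  -305.9] [25.2 26. ] 76.0
[289. 406.] 282 zmax 0.0796 top med [0.0604 0.0038 0.0761] rect [47.4 -4. ] [119.4  39.1] 84.7
```

```bash
python3 - <<'E'
from h import *
p,d,ci=load('scene','pics/scene0.npz')
crop(p,130,170,340,380,3.6,'pics/s_parts.png'); crop(p,290,125,420,215,5,'pics/s_cad.png')
E
```

```text
(no output)
```

View pics/t_parts.png

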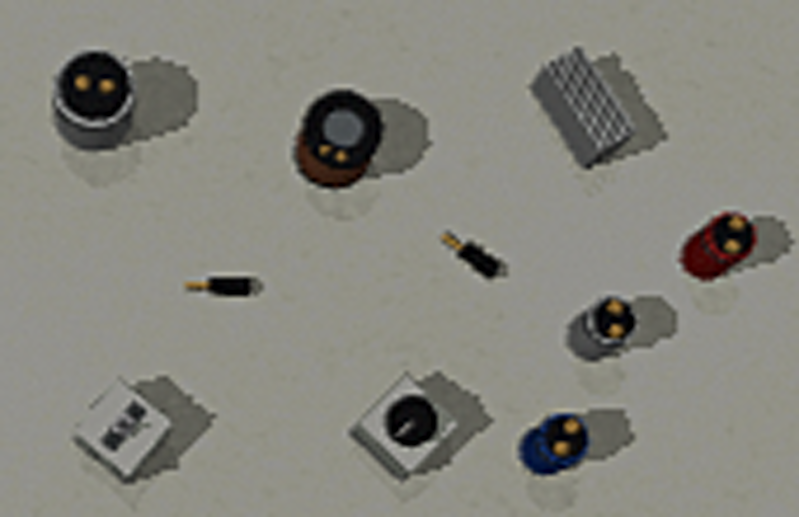

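View pics/t_cad.png

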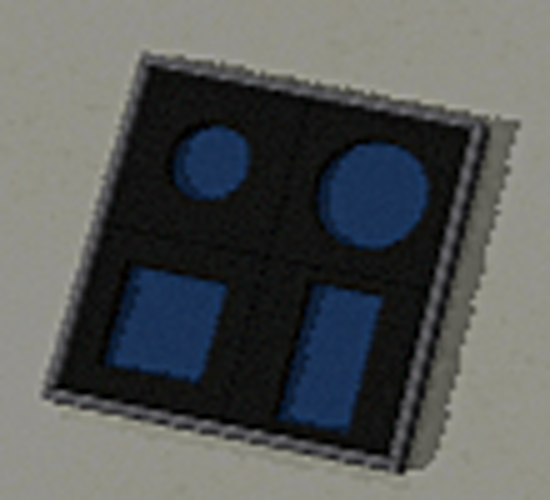

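View pics/s_parts.png

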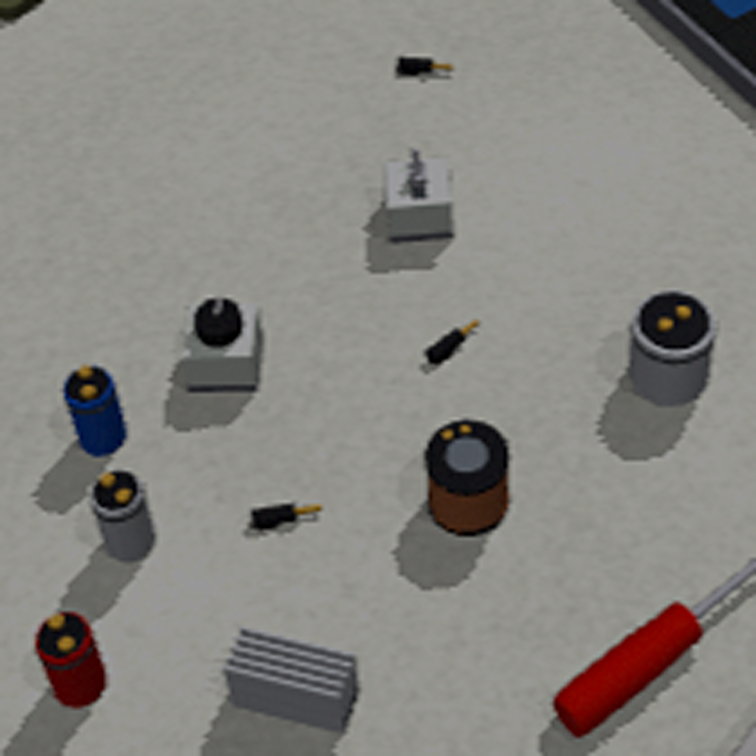

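View pics/s_cad.png

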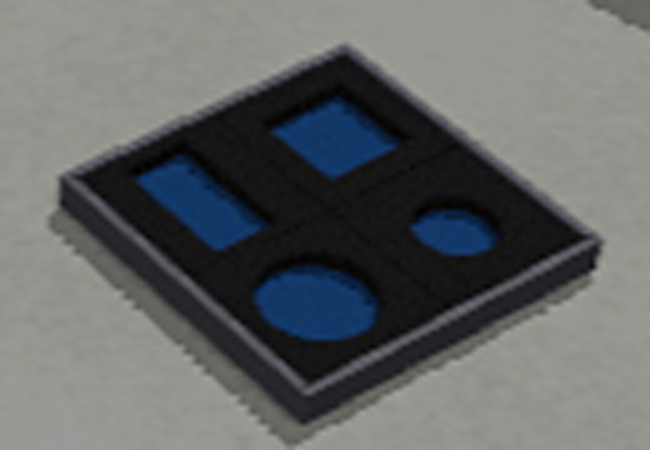

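All four parts are identified. In the top view the coil (342,178) has a grey disc on a black top, and the narrow grey can (399,219) stands between the blue can (388,244) and the red one (423,201). The knob module (356,240) has the round black knob, where (296,241) carries the toggle lever. The finned sink is at (394,171), and (289,170) is the wide can. Next I'll fit poses in both cameras.

```bash
python3 - <<'E'
from h import *
for n in('top','scene'):
    p,d,ci=load(n,f'pics/{n}0.npz'); P=cloud(d,ci)
    tb=(abs(P[...,0]-.5)<.15)&(abs(P[...,1]+.2)<.2)&(abs(P[...,2])<.006); z0=np.median(P[tb][:,2]); print(n,'table',z0.round(4))
    Z=P[...,2]-z0
    for nm,x,y in(('coil',.5995,-.215),('cap',.4695,-.344),('knob',.4286,-.227),('sink',.6026,-.36),('wide',.639,-.077),('togg',.446,-.07),('blue',.408,-.306),('red',.509,-.419)):
        m=(np.hypot(P[...,0]-x,P[...,1]-y)<.045)&(Z>.012)&(Z<.07)
        if nm in('cap','blue'): m&=np.hypot(P[...,0]-x,P[...,1]-y)<.03
        q=P[m]; zz=Z[m]; 
        h={'knob':.034,'togg':.034,'coil':.044,'sink':.04}.get(nm,.05)
        t=q[abs(zz-h)<.004]
        if nm in('knob','togg'): t=q
        r=cv2.minAreaRect((t[:,:2]*1000).astype(np.float32)); c=cv2.minEnclosingCircle((t[:,:2]*1000).astype(np.float32))
        print(nm,len(q),'zmax',zz.max().round(4),'rect',np.round(r[0],1),np.round(r[1],1),round(r[2],1),'circ',np.round(c[0],1),round(c[1],1))
    m=(abs(P[...,0]-.53)<.16)&(abs(P[...,1]-.25)<.16)&(Z>.011)&(Z<.03)
    k=cv2.connectedComponentsWithStats(m.astype(np.uint8)); i=1+np.argmax(k[2][1:,4]); q=P[k[1]==i]
    r=cv2.minAreaRect((q[:,:2]*1000).astype(np.float32)); print('caddy',np.round(r[0],1),np.round(r[1],1),r[2], cv2.boxPoints(r).round(0).tolist())
    b=(p[...,2].astype(int)>p[...,0]+35)&(abs(P[...,0]-.53)<.14)&(abs(P[...,1]-.25)<.14)
    k=cv2.connectedComponentsWithStats(b.astype(np.uint8))
    for i in range(1,k[0]):
        if k[2][i,4]>40:
            q=P[k[1]==i]; q=q; r=cv2.minAreaRect((q[:,:2]*1000).astype(np.float32))
            print('  blue',k[3][i].round(),np.round(r[0],1),np.round(r[1],1),round(r[2],1),'z',np.median(q[:,2]-z0).round(4))
E
```

```text
top table -0.0013
coil 271 zmax 0.0506 rect [ 599.6 -215.1] [44.2 44.3] 53.9 circ [ 599.5 -215.6] 23.5
cap 134 zmax 0.0582 rect [ 469.8 -345.6] [25.6 25.7] 10.1 circ [ 469.9 -345.4] 13.8
knob 260 zmax 0.0505 rect [ 428.5 -227. ] [39.8 40.6] 39.1 circ [ 428.9 -226.7] 26.5
sink 281 zmax 0.0451 rect [ 602.4 -359.6] [60.  25.8] 23.5 circ [ 601.6 -359. ] 31.9
wide 302 zmax 0.0572 rect [639.1 -77.3] [45.8 45.8] 52.7 circ [639.6 -77.5] 23.9
togg 250 zmax 0.0585 rect [445.7 -70.1] [39.9 40.6] 42.4 circ [445.2 -70.6] 26.3
blue 131 zmax 0.0581 rect [ 408.2 -305.8] [25.4 25.6] 44.3 circ [ 408.2 -306.2] 13.5
red 144 zmax 0.0571 rect [ 509.9 -420.1] [26.3 25.6] 63.0 circ [ 509.5 -419.8] 14.2
caddy [539.5 249.6] [195.2 194.4] 71.76902770996094 [[417.0, 187.0], [601.0, 126.0], [662.0, 312.0], [478.0, 373.0]]
  blue [162. 202.] [597.4 278.3] [36.  40.3] 53.5 z 0.0087
  blue [194. 209.] [569.6 192.3] [56.5 59.2] 56.9 z 0.0085
  blue [153. 234.] [511.2 306.1] [54.8 53.8] 71.9 z 0.0086
  blue [186. 241.] [483.3 221.6] [39.  74.1] 73.7 z 0.0083
scene table 0.0017
coil 559 zmax 0.048 rect [ 599.3 -214.5]
[... 281 characters left out ...]
2.6 -360.4] 31.6
wide 580 zmax 0.0554 rect [639.3 -77.5] [45.  46.9] 34.3 circ [639.8 -77.4] 24.2
togg 353 zmax 0.0606 rect [445.3 -69.5] [39.6 44.9] 43.5 circ [446.5 -70.6] 27.6
blue 283 zmax 0.0559 rect [ 409.9 -308.1] [26.9 27.3] 58.5 circ [ 409.9 -306. ] 15.2
red 343 zmax 0.0567 rect [ 510.  -419.7] [27.1 25.5] 80.9 circ [ 509.1 -419.8] 13.8
caddy [538.8 251.5] [201.  199.2] 71.52660369873047 [[412.0, 188.0], [601.0, 125.0], [665.0, 315.0], [476.0, 378.0]]
  blue [357. 152.] [504.7 306.7] [59.2 50.5] 75.0 z 0.0092
  blue [329. 165.] [477.8 221.6] [43.1 72.1] 74.0 z 0.0092
  blue [380. 171.] [592.2 278.7] [45.1 36.3] 63.1 z 0.0089
  blue [353. 185.] [563.8 194. ] [60.6 54.4] 58.3 z 0.0089
```

Both cameras agree to about 1 mm, and the pocket centres match a 91 mm grid about (539,250) at 71.7°. The coil pocket is at (568,192.5), the cap at (597,279), the module at (510.5,307.5) and the sink at (482,221). I'll write a helper that works out the tool-frame shifts.

```bash
cat > go.py <<'E'
import sys
from h import *
def go(x,y,z,jaw):
    s=ctrl.state(); Rm=R.from_rotvec(s['tcp_rot']).as_matrix()
    cj=np.degrees(np.arctan2(Rm[1,1],Rm[0,1]))
    off=Rm.T@(np.array([x,y,z])/1000-s['tool_pos'])
    dj=(jaw-cj+90)%180-90
    # turn to exact downward orientation with jaw angle
    a=np.radians(cj+dj); yv=np.array([np.cos(a),np.sin(a),0]); zv=np.array([0,0,-1.]); T=np.stack([np.cross(yv,zv),yv,zv],1)
    rv=np.degrees((R.from_matrix(Rm).inv()*R.from_matrix(T)).as_rotvec())
    print('t',round(s['time_s'],2),'pos',(s['tool_pos']*1000).round(1),'jaw',cj.round(1),'tilt',np.degrees(np.arccos(-Rm[2,2])).round(2),'q7',np.degrees(s['qpos'][6]).round(),'w',s['width'].round(4),'F',s['wrist_force'].round(1))
    print('offset',off.round(4),'rot',rv.round(1))
go(*map(float,sys.argv[1:5]))
E
python3 go.py 599.5 -215 120 -18.3
```

```text
Traceback (most recent call last):
  File "go.py", line 13, in <module>
    go(*map(float,sys.argv[1:5]))
    ~~^^^^^^^^^^^^^^^^^^^^^^^^^^^
  File "go.py", line 11, in go
    print('t',round(s['time_s'],2),'pos',(s['tool_pos']*1000).round(1),'jaw',cj.round(1),'tilt',np.degrees(np.arccos(-Rm[2,2])).round(2),'q7',np.degrees(s['qpos'][6]).round(),'w',s['width'].round(4),'F',s['wrist_force'].round(1))
                                                                                                                                                                                   ^^^^^^^^^^^^^^^^
AttributeError: 'float' object has no attribute 'round'
```

```bash
sed -i "s/s\['width'\].round(4)/round(float(s['width']),4)/" go.py; python3 go.py 599.5 -215 120 -18.3
```

```text
t 0.1 pos [ 159.1 -603.8  230.5] jaw -75.2 tilt 0.1 q7 -12.0 w 0.0855 F [ 0.1 -0.2 -0.2]
offset [ 0.525  -0.2634  0.1109] rot [ -0.1  -0.  -56.9]
```

```bash
python3 -m creep '{"offset":[[0.03,-0.015,0.006],[0.065,-0.033,0.014],[0.1,-0.05,0.021],[0.135,-0.068,0.028],[0.17,-0.085,0.036],[0.205,-0.103,0.043],[0.24,-0.12,0.05],[0.27,-0.135,0.057]],"delta_rot":[[0,0,-7],[0,0,-14],[0,0,-21],[0,0,-28],[0,0,-35],[0,0,-42],[0,0,-49],[0,0,-56]]}' -1; python3 go.py 599.5 -215 120 -18.3
```

```text
time_s: 0.77
tool_pos: [0.388, -0.4026, 0.1739]
tcp_rot: [-2.554, -1.829, -0.002]
wrist_force: [1.2, -0.9, 0.5]
width: 0.0854
t 0.77 pos [ 388.  -402.6  173.9] jaw -18.8 tilt 0.06 q7 -0.0 w 0.0854 F [ 1.2 -0.9  0.5]
offset [0.2457 0.1398 0.0542] rot [ 0.  -0.1 -0.5]
```

```bash
python3 -m creep '{"offset":[[0.035,0.02,0.008],[0.07,0.04,0.016],[0.105,0.06,0.024],[0.14,0.08,0.032],[0.175,0.1,0.04],[0.21,0.12,0.048],[0.236,0.134,0.053],[0.2457,0.14,0.0542]],"delta_rot":[[0,0,0],[0,0,0],[0,0,0],[0,0,0],[0,0,0],[0,0,0],[0,0,0],[0,0,0]]}'; python3 go.py 599.5 -215 16 -18.3
```

```text
time_s: 1.43
tool_pos: [0.6027, -0.2122, 0.119]
tcp_rot: [-2.552, -1.827, -0.007]
wrist_force: [0.4, 1.3, 0.7]
width: 0.085
t 1.43 pos [ 602.7 -212.2  119. ] jaw -18.8 tilt 0.29 q7 -22.0 w 0.085 F [0.4 1.3 0.7]
offset [-0.0042 -0.0022  0.103 ] rot [ 0.  -0.3 -0.5]
```

```bash
python3 -m creep '{"offset":[[0,0,0.02],[0,0,0.04],[0,0,0.055],[0,0,0.06],[0,0,0.06]],"delta_rot":[[0,0,0],[0,0,0],[0,0,0],[0,0,0],[0,0,0]]}'; python3 go.py 599.5 -215 16 -18.3; python3 - <<'E'
from h import *
p,d=ctrl.snapshot('scene'); crop(p,160,170,360,350,4,'pics/c1.png')
E
```

```text
time_s: 1.85
tool_pos: [0.5974, -0.2195, 0.0585]
tcp_rot: [-2.56, -1.817, 0.004]
wrist_force: [-0.3, -0.4, 0.0]
width: 0.0856
t 1.85 pos [ 597.4 -219.5   58.5] jaw -19.3 tilt 0.21 q7 -24.0 w 0.0856 F [-0.3 -0.4  0. ]
offset [0.005  0.0006 0.0425] rot [-0.2  0.1 -1. ]
```

View pics/c1.png

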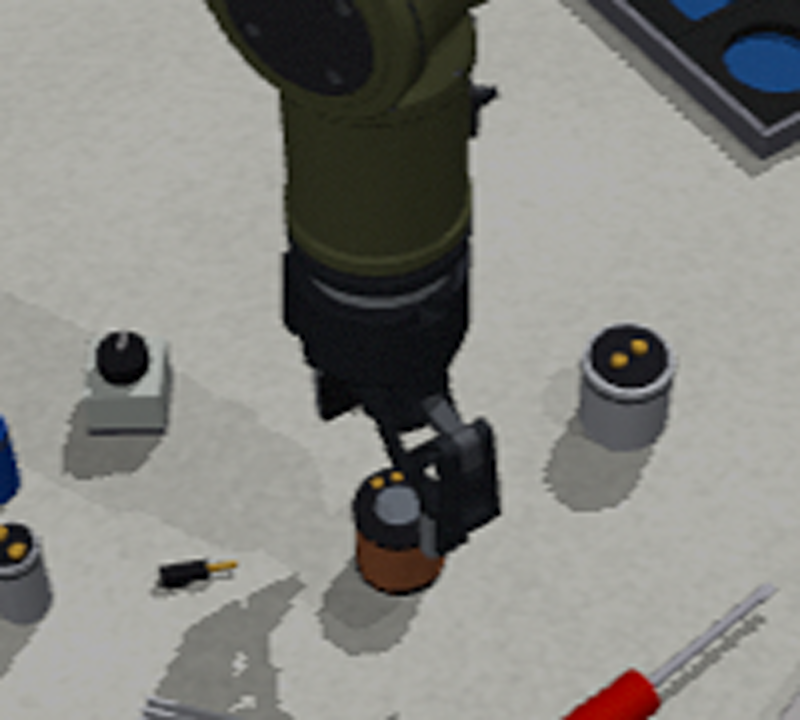

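The coil (400,540 in the crop) sits under the jaws. The arm is still settling after the fast move, so I'll hold for a few rows and re-read.

```bash
python3 -m creep '{"offset":[[0,0,0],[0,0,0],[0,0,0],[0,0,0]],"delta_rot":[[0,0,0],[0,0,0],[0,0,0],[0,0,0]]}'; python3 go.py 599.5 -215 16 -18.3
```

```text
time_s: 2.23
tool_pos: [0.5996, -0.2193, 0.061]
tcp_rot: [2.56, 1.818, 0.001]
wrist_force: [-0.1, 0.5, 0.1]
width: 0.0854
t 2.23 pos [ 599.6 -219.3   61. ] jaw -19.2 tilt 0.08 q7 -24.0 w 0.0854 F [-0.1  0.5  0.1]
offset [ 0.004  -0.0016  0.045 ] rot [ 0.1 -0.  -0.9]
```

```bash
python3 -m creep '{"offset":[[0.004,-0.0016,0.012],[0.004,-0.0016,0.026],[0.004,-0.0016,0.038],[0.004,-0.0016,0.045],[0.004,-0.0016,0.045],[0.004,-0.0016,0.045]],"delta_rot":[[0,0,-0.9],[0,0,-0.9],[0,0,-0.9],[0,0,-0.9],[0,0,-0.9],[0,0,-0.9]]}'; python3 go.py 599.5 -215 16 -18.3
```

```text
time_s: 2.73
tool_pos: [0.5983, -0.2147, 0.014]
tcp_rot: [-2.546, -1.839, 0.002]
wrist_force: [0.7, 0.5, 0.9]
width: 0.0853
t 2.73 pos [ 598.3 -214.7   14. ] jaw -18.3 tilt 0.1 q7 -25.0 w 0.0853 F [0.7 0.5 0.9]
offset [ 0.0001  0.0012 -0.002 ] rot [-0.1  0.  -0. ]
```

Well centred, so I'll close.

```bash
python3 -m creep '{"offset":[[0,0,0],[0,0,0],[0,0,0],[0,0,0],[0,0,0],[0,0,0],[0,0,0],[0,0,0]],"delta_rot":[[0,0,0],[0,0,0],[0,0,0],[0,0,0],[0,0,0],[0,0,0],[0,0,0],[0,0,0]]}' 1; python3 -m creep '{"offset":[[0,0,0],[0,0,-0.01],[0,0,-0.03],[0,0,-0.06],[0,0,-0.085],[0,0,-0.1],[0,0,-0.1]],"delta_rot":[[0,0,0],[0,0,0],[0,0,0],[0,0,0],[0,0,0],[0,0,0],[0,0,0]]}';  python3 go.py 568.2 192.5 116 -18.3
```

```text
time_s: 3.4
tool_pos: [0.5997, -0.215, 0.016]
tcp_rot: [2.546, 1.838, 0.002]
wrist_force: [-0.2, 0.9, 6.5]
width: 0.0444
time_s: 3.98
tool_pos: [0.6012, -0.2153, 0.1191]
tcp_rot: [2.543, 1.836, 0.007]
wrist_force: [0.4, 0.1, -1.0]
width: 0.0448
t 3.98 pos [ 601.2 -215.3  119.1] jaw -18.3 tilt 0.38 q7 -22.0 w 0.0448 F [ 0.4  0.1 -1. ]
offset [ 0.3767 -0.1597  0.0022] rot [ 0.4 -0.  -0. ]
```

```bash
python3 -m creep '{"offset":[[0.015,-0.0063,0],[0.045,-0.019,0],[0.08,-0.0335,0],[0.115,-0.048,0],[0.15,-0.063,0],[0.185,-0.0775,0],[0.22,-0.092,0],[0.255,-0.107,0]],"delta_rot":[[0,0,0],[0,0,0],[0,0,0],[0,0,0],[0,0,0],[0,0,0],[0,0,0],[0,0,0]]}'; python3 -m creep '{"offset":[[0.035,-0.015,0],[0.065,-0.027,0],[0.09,-0.0375,0],[0.109,-0.0455,0],[0.119,-0.0495,0],[0.122,-0.051,0],[0.122,-0.051,0],[0.122,-0.051,0]],"delta_rot":[[0,0,0],[0,0,0],[0,0,0],[0,0,0],[0,0,0],[0,0,0],[0,0,0],[0,0,0]]}'; python3 go.py 568.2 192.5 24 -18.3
```

```text
time_s: 4.65
tool_pos: [0.5763, 0.0624, 0.1141]
tcp_rot: [-2.546, -1.839, 0.003]
wrist_force: [0.9, -0.5, -0.8]
width: 0.0447
time_s: 5.32
tool_pos: [0.5676, 0.1902, 0.1146]
tcp_rot: [2.548, 1.836, -0.003]
wrist_force: [-0.2, -0.8, -1.0]
width: 0.0444
t 5.32 pos [567.6 190.2 114.6] jaw -18.5 tilt 0.15 q7 -57.0 w 0.0444 F [-0.2 -0.8 -1. ]
offset [ 0.0026 -0.0001  0.0906] rot [ 0.   0.2 -0.2]
```

```bash
python3 -m creep '{"offset":[[0.002,0,0.015],[0.002,0,0.035],[0.002,0,0.055],[0.002,0,0.065],[0.002,0,0.07],[0.002,0,0.07],[0.002,0,0.07],[0.002,0,0.07]],"delta_rot":[[0,0,0],[0,0,0],[0,0,0],[0,0,0],[0,0,0],[0,0,0],[0,0,0],[0,0,0]]}';  python3 go.py 568.2 192.5 24 -18.3;  python3 - <<'E'
from h import *
p,d=ctrl.snapshot('scene'); crop(p,280,90,430,220,5,'pics/c2.png')
E
```

```text
time_s: 5.98
tool_pos: [0.569, 0.1946, 0.0461]
tcp_rot: [2.547, 1.838, 0.003]
wrist_force: [0.3, 0.5, -1.0]
width: 0.0443
t 5.98 pos [569.  194.6  46.1] jaw -18.4 tilt 0.1 q7 -59.0 w 0.0443 F [ 0.3  0.5 -1. ]
offset [-0.0023 -0.0001  0.0221] rot [ 0.1 -0.1 -0.1]
```

View pics/c2.png

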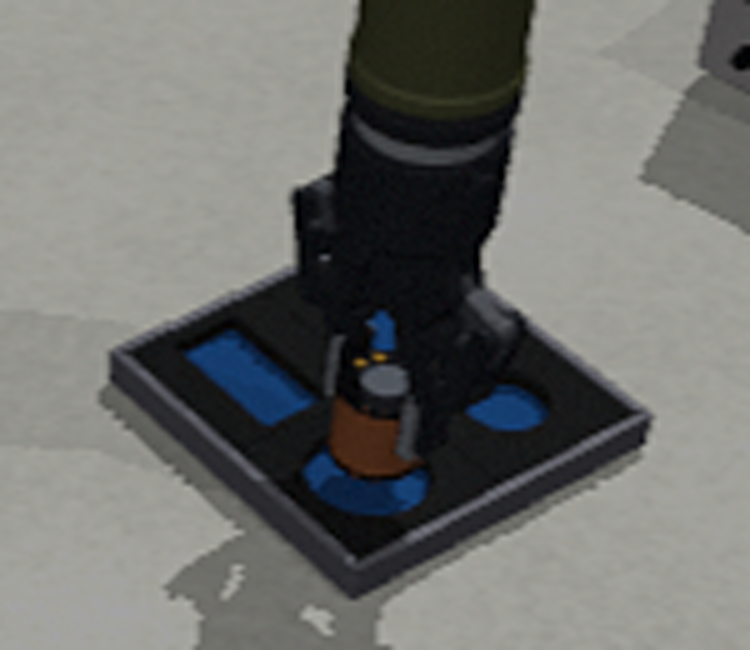

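The coil is upright in the jaws over the large round pocket (365,485 in the crop). I'll lower it and release.

```bash
python3 -m creep '{"offset":[[-0.001,0,0.006],[-0.002,0,0.012],[-0.002,0,0.018],[-0.002,0,0.0215],[-0.002,0,0.0215],[-0.002,0,0.0215]],"delta_rot":[[0,0,0],[0,0,0],[0,0,0],[0,0,0],[0,0,0],[0,0,0]]}';  python3 go.py 568.2 192.5 24 -18.3
```

```text
time_s: 6.53
tool_pos: [0.5671, 0.1923, 0.024]
tcp_rot: [2.546, 1.839, -0.002]
wrist_force: [-1.7, -1.2, 7.6]
width: 0.0446
t 6.53 pos [567.1 192.3  24. ] jaw -18.3 tilt 0.08 q7 -60.0 w 0.0446 F [-1.7 -1.2  7.6]
offset [ 0.0005  0.001  -0.    ] rot [-0.   0.1 -0. ]
```

```bash
python3 -m creep '{"offset":[[0,0,0],[0,0,0],[0,0,0],[0,0,0],[0,0,0],[0,0,0]],"delta_rot":[[0,0,0],[0,0,0],[0,0,0],[0,0,0],[0,0,0],[0,0,0]]}' -0.6; python3 -m creep '{"offset":[[0,0,-0.01],[0,0,-0.03],[0,0,-0.06],[0,0,-0.09],[0,0,-0.1],[0,0,-0.1]],"delta_rot":[[0,0,0],[0,0,0],[0,0,0],[0,0,0],[0,0,0],[0,0,0]]}' -1; python3 go.py 469.8 -345 120 41.5; python3 - <<'E'
from h import *
p,d=ctrl.snapshot('scene'); crop(p,280,90,430,220,5,'pics/c3.png')
E
```

```text
time_s: 7.03
tool_pos: [0.5675, 0.1928, 0.0234]
tcp_rot: [2.547, 1.839, -0.0]
wrist_force: [0.4, 0.2, 0.6]
width: 0.0685
time_s: 7.53
tool_pos: [0.5696, 0.1937, 0.1271]
tcp_rot: [2.546, 1.838, 0.01]
wrist_force: [0.1, -0.3, 0.2]
width: 0.0853
t 7.53 pos [569.6 193.7 127.1] jaw -18.3 tilt 0.38 q7 -57.0 w 0.0853 F [ 0.1 -0.3  0.2]
offset [-0.5427  0.0748  0.0051] rot [  0.4  -0.1 -59.8]
```

View pics/c3.png

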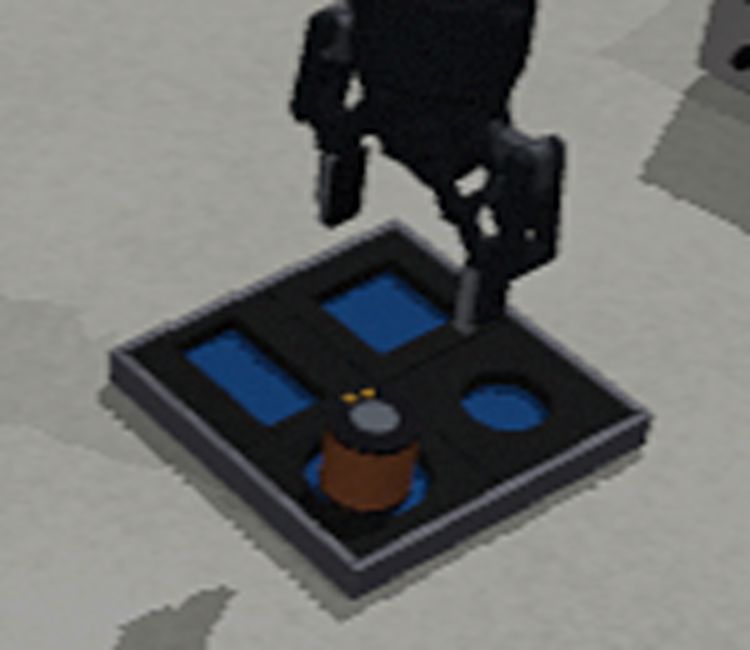

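The coil stands in its pocket (370,455). Next the capacitor.

```bash
python3 -m creep '{"offset":[[-0.02,0.003,0],[-0.055,0.008,0],[-0.093,0.013,0],[-0.131,0.018,0],[-0.169,0.0235,0],[-0.207,0.029,0],[-0.245,0.034,0],[-0.283,0.0395,0]],"delta_rot":[[0,0,-7],[0,0,-14],[0,0,-21],[0,0,-28],[0,0,-35],[0,0,-42],[0,0,-49],[0,0,-56]]}' -1;  python3 go.py 469.8 -345 120 41.5
```

```text
time_s: 8.25
tool_pos: [0.5141, -0.0899, 0.1221]
tcp_rot: [-1.374, -2.822, 0.002]
wrist_force: [1.6, -0.2, 0.7]
width: 0.0855
t 8.25 pos [514.1 -89.9 122.1] jaw 38.1 tilt 0.18 q7 4.0 w 0.0855 F [ 1.6 -0.2  0.7]
offset [-0.1736 -0.1921  0.0021] rot [-0.1 -0.1 -3.4]
```

```bash
python3 -m creep '{"offset":[[-0.027,-0.029,0],[-0.053,-0.058,0],[-0.079,-0.087,0],[-0.105,-0.116,0],[-0.13,-0.144,0.01],[-0.152,-0.168,0.02],[-0.168,-0.186,0.025],[-0.174,-0.193,0.03]],"delta_rot":[[0,0,-3],[0,0,-3],[0,0,-3],[0,0,-3],[0,0,-3],[0,0,-3],[0,0,-3],[0,0,-3]]}';python3 -m creep '{"offset":[[0,0,0],[0,0,0],[0,0,0],[0,0,0]],"delta_rot":[[0,0,0],[0,0,0],[0,0,0],[0,0,0]]}';  python3 go.py 469.8 -345 18 41.5
```

```text
time_s: 8.92
tool_pos: [0.4659, -0.3488, 0.0909]
tcp_rot: [-1.319, -2.847, 0.004]
wrist_force: [-0.2, 0.5, -0.5]
width: 0.0856
time_s: 9.25
tool_pos: [0.4709, -0.3413, 0.094]
tcp_rot: [1.305, 2.857, 0.003]
wrist_force: [-0.6, -0.2, 1.2]
width: 0.0856
t 9.25 pos [ 470.9 -341.3   94. ] jaw 40.9 tilt 0.1 q7 33.0 w 0.0856 F [-0.6 -0.2  1.2]
offset [-0.0021 -0.0033  0.076 ] rot [ 0.1 -0.  -0.6]
```

```bash
python3 -m creep '{"offset":[[-0.002,-0.003,0.01],[-0.002,-0.003,0.025],[-0.002,-0.003,0.04],[-0.002,-0.003,0.055],[-0.002,-0.003,0.07],[-0.002,-0.003,0.076],[-0.002,-0.003,0.076],[-0.002,-0.003,0.076]],"delta_rot":[[0,0,0],[0,0,0],[0,0,0],[0,0,0],[0,0,0],[0,0,0],[0,0,0],[0,0,0]]}';  python3 go.py 469.8 -345 18 41.5; python3 - <<'E'
from h import *
p,d=ctrl.snapshot('scene'); crop(p,100,200,260,330,5,'pics/c4.png')
E
```

```text
time_s: 9.92
tool_pos: [0.4689, -0.3469, 0.0176]
tcp_rot: [-1.31, -2.856, -0.0]
wrist_force: [0.1, -0.2, 0.4]
width: 0.0852
t 9.92 pos [ 468.9 -346.9   17.6] jaw 40.7 tilt 0.01 q7 29.0 w 0.0852 F [ 0.1 -0.2  0.4]
offset [ 0.0009  0.002  -0.0004] rot [ 0.  -0.  -0.8]
```

View pics/c4.png

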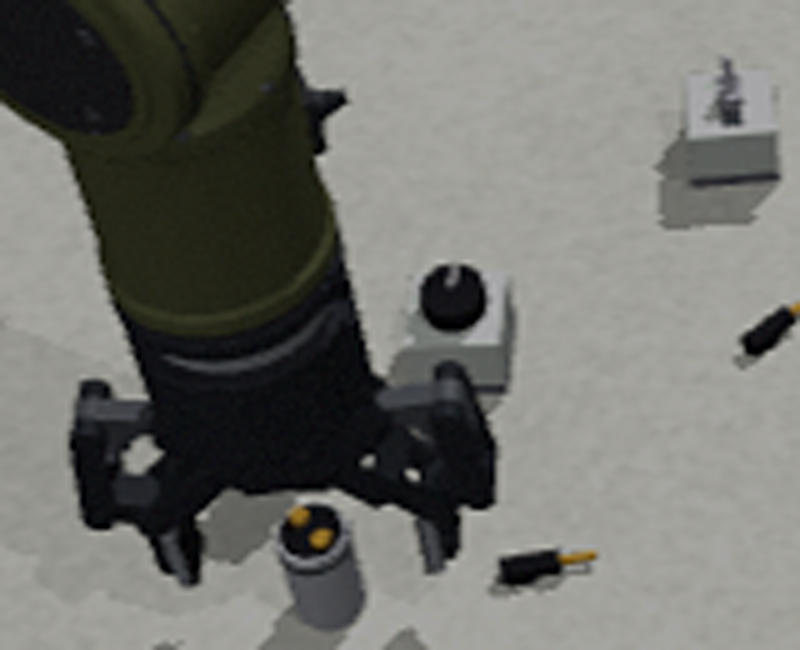

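The narrow grey can (325,570) stands between the open pads, clear of the blue can. I'll close and lift.

```bash
python3 -m creep '{"offset":[[0.001,0.001,0],[0.001,0.001,0],[0.001,0.001,0],[0.001,0.001,0],[0.001,0.001,0],[0.001,0.001,0],[0.001,0.001,0],[0.001,0.001,0]],"delta_rot":[[0,0,0],[0,0,0],[0,0,0],[0,0,0],[0,0,0],[0,0,0],[0,0,0],[0,0,0]]}' 1; python3 -m creep '{"offset":[[0,0,0],[0,0,0],[0,0,-0.01],[0,0,-0.03],[0,0,-0.06],[0,0,-0.085],[0,0,-0.1],[0,0,-0.1]],"delta_rot":[[0,0,0],[0,0,0],[0,0,0],[0,0,0],[0,0,0],[0,0,0],[0,0,0],[0,0,0]]}';  python3 go.py 596.8 278.9 118 41.5
```

```text
time_s: 10.63
tool_pos: [0.469, -0.3463, 0.0181]
tcp_rot: [1.311, 2.854, -0.001]
wrist_force: [-1.2, 0.5, 6.0]
width: 0.0264
time_s: 11.3
tool_pos: [0.4708, -0.3468, 0.1213]
tcp_rot: [1.309, 2.849, -0.0]
wrist_force: [0.2, 0.2, -0.7]
width: 0.0266
t 11.3 pos [ 470.8 -346.8  121.3] jaw 40.7 tilt 0.36 q7 35.0 w 0.0266 F [ 0.2  0.2 -0.7]
offset [0.3925 0.5033 0.0023] rot [ 0.1  0.3 -0.8]
```

```bash
python3 -m creep '{"offset":[[0.01,0.013,0],[0.03,0.039,0],[0.053,0.0685,0],[0.076,0.098,0],[0.099,0.128,0],[0.122,0.1575,0],[0.145,0.187,0],[0.168,0.217,0]],"delta_rot":[[0,0,0],[0,0,0],[0,0,0],[0,0,0],[0,0,0],[0,0,0],[0,0,0],[0,0,0]]}'; python3 -m creep '{"offset":[[0.023,0.03,0],[0.046,0.06,0],[0.069,0.0895,0],[0.092,0.119,0],[0.115,0.149,0],[0.138,0.178,0],[0.161,0.208,0],[0.182,0.235,0]],"delta_rot":[[0,0,0],[0,0,0],[0,0,0],[0,0,0],[0,0,0],[0,0,0],[0,0,0],[0,0,0]]}'; python3 -m creep '{"offset":[[0.018,0.024,0],[0.031,0.04,0],[0.038,0.049,0],[0.04,0.0525,0],[0.04,0.0525,0],[0.04,0.0525,0],[0.04,0.0525,0],[0.04,0.0525,0]],"delta_rot":[[0,0,0],[0,0,0],[0,0,0],[0,0,0],[0,0,0],[0,0,0],[0,0,0],[0,0,0]]}'; python3 go.py 596.8 278.9 27 41.5
```

```text
time_s: 11.97
tool_pos: [0.5232, -0.0756, 0.1171]
tcp_rot: [-1.311, -2.854, 0.001]
wrist_force: [1.7, 0.2, -0.9]
width: 0.0261
time_s: 12.63
tool_pos: [0.5829, 0.2164, 0.117]
tcp_rot: [-1.309, -2.855, 0.001]
wrist_force: [-0.1, -0.2, -0.6]
width: 0.0269
time_s: 13.3
tool_pos: [0.5975, 0.2762, 0.1174]
tcp_rot: [1.314, 2.853, -0.003]
wrist_force: [0.6, -1.3, -0.8]
width: 0.0267
t 13.3 pos [597.5 276.2 117.4] jaw 40.5 tilt 0.1 q7 -16.0 w 0.0267 F [ 0.6 -1.3 -0.8]
offset [0.0026 0.0013 0.0904] rot [-0.1  0.1 -1. ]
```

```bash
python3 -m creep '{"offset":[[0.002,0.001,0.015],[0.002,0.001,0.035],[0.002,0.001,0.055],[0.002,0.001,0.065],[0.002,0.001,0.07],[0.002,0.001,0.07],[0.002,0.001,0.07],[0.002,0.001,0.07]],"delta_rot":[[0,0,0],[0,0,0],[0,0,0],[0,0,0],[0,0,0],[0,0,0],[0,0,0],[0,0,0]]}';  python3 go.py 596.8 278.9 26 41.5;  python3 - <<'E'
from h import *
p,d=ctrl.snapshot('scene'); crop(p,280,90,430,220,5,'pics/c5.png')
E
```

```text
time_s: 13.97
tool_pos: [0.5973, 0.2813, 0.0486]
tcp_rot: [1.311, 2.854, 0.003]
wrist_force: [-0.1, 0.8, -0.4]
width: 0.0267
t 13.97 pos [597.3 281.3  48.6] jaw 40.7 tilt 0.11 q7 -19.0 w 0.0267 F [-0.1  0.8 -0.4]
offset [-0.0015 -0.002   0.0226] rot [ 0.1  0.  -0.8]
```

View pics/c5.png

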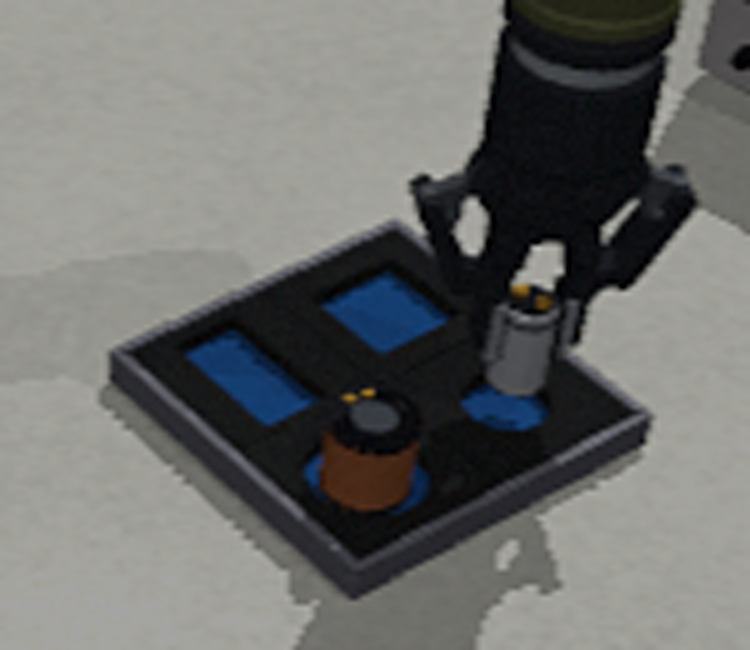

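The can is upright above the small round pocket (505,408). I'll lower it, release and retreat.

```bash
python3 -m creep '{"offset":[[-0.001,-0.001,0.006],[-0.001,-0.0015,0.012],[-0.001,-0.0015,0.018],[-0.001,-0.0015,0.022],[-0.001,-0.0015,0.022],[-0.001,-0.0015,0.022]],"delta_rot":[[0,0,0],[0,0,0],[0,0,0],[0,0,0],[0,0,0],[0,0,0]]}';  python3 go.py 596.8 278.9 26 41.5
```

```text
time_s: 14.52
tool_pos: [0.5959, 0.2786, 0.0262]
tcp_rot: [1.311, 2.855, -0.002]
wrist_force: [-2.6, -2.2, 7.6]
width: 0.0263
t 14.52 pos [595.9 278.6  26.2] jaw 40.7 tilt 0.08 q7 -20.0 w 0.0263 F [-2.6 -2.2  7.6]
offset [-0.0003  0.0009  0.0002] rot [-0.1  0.  -0.8]
```

```bash
python3 -m creep '{"offset":[[0,0,0],[0,0,0],[0,0,0],[0,0,0],[0,0,0],[0,0,0]],"delta_rot":[[0,0,0],[0,0,0],[0,0,0],[0,0,0],[0,0,0],[0,0,0]]}' -0.4; python3 -m creep '{"offset":[[0,0,-0.01],[0,0,-0.03],[0,0,-0.06],[0,0,-0.09],[0,0,-0.1],[0,0,-0.1]],"delta_rot":[[0,0,0],[0,0,0],[0,0,0],[0,0,0],[0,0,0],[0,0,0]]}' -1; python3 go.py 428.5 -227 126 39;  python3 - <<'E'
from h import *
p,d=ctrl.snapshot('scene'); crop(p,280,90,430,220,5,'pics/c6.png')
E
```

```text
time_s: 15.02
tool_pos: [0.5961, 0.279, 0.0254]
tcp_rot: [-1.311, -2.855, 0.0]
wrist_force: [-0.1, -0.2, -0.4]
width: 0.0596
time_s: 15.52
tool_pos: [0.5981, 0.2806, 0.1296]
tcp_rot: [1.31, 2.851, 0.009]
wrist_force: [1.3, -0.4, -0.7]
width: 0.0854
t 15.52 pos [598.1 280.6 129.6] jaw 40.7 tilt 0.4 q7 -16.0 w 0.0854 F [ 1.3 -0.4 -0.7]
offset [-0.2746 -0.4593  0.0007] rot [0.4 0.  1.7]
```

View pics/c6.png

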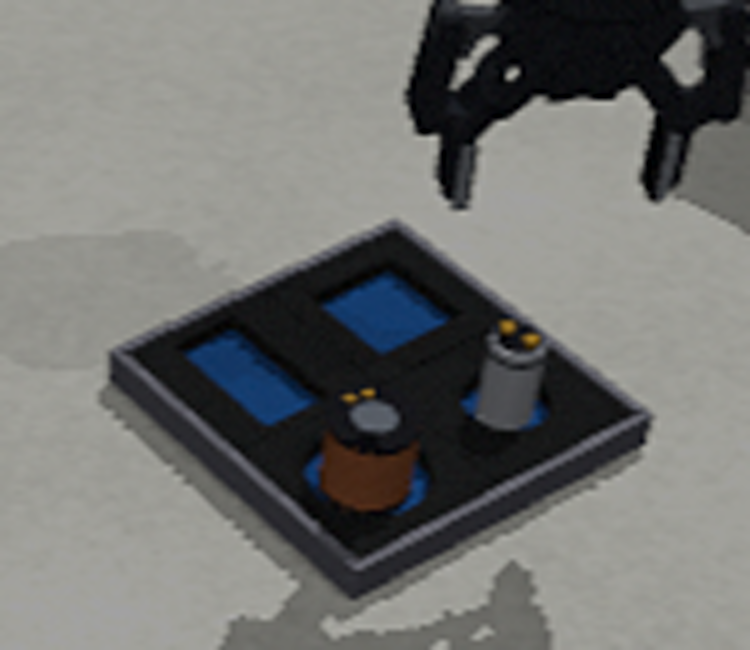

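The capacitor stands in its small pocket (510,380). Now the knob module.

```bash
python3 -m creep '{"offset":[[-0.012,-0.02,0],[-0.031,-0.0515,0],[-0.05,-0.083,0],[-0.069,-0.115,0],[-0.088,-0.1465,0],[-0.107,-0.178,0],[-0.126,-0.21,0],[-0.145,-0.2415,0]],"delta_rot":[[0,0,1.7],[0,0,1.7],[0,0,1.7],[0,0,1.7],[0,0,1.7],[0,0,1.7],[0,0,1.7],[0,0,1.7]]}' -1;  python3 go.py 428.5 -227 100 39
```

```text
time_s: 16.23
tool_pos: [0.5053, 0.0096, 0.1242]
tcp_rot: [-1.352, -2.833, 0.003]
wrist_force: [0.0, -0.2, 0.9]
width: 0.0853
t 16.23 pos [505.3   9.6 124.2] jaw 39.0 tilt 0.2 q7 -7.0 w 0.0853 F [ 0.  -0.2  0.9]
offset [-0.1357 -0.2085  0.0246] rot [-0.2 -0.1 -0. ]
```

```bash
python3 -m creep '{"offset":[[-0.019,-0.0295,0],[-0.038,-0.059,0],[-0.057,-0.0885,0],[-0.076,-0.118,0],[-0.095,-0.1475,0],[-0.114,-0.177,0],[-0.129,-0.2,0.01],[-0.136,-0.211,0.02]],"delta_rot":[[0,0,0],[0,0,0],[0,0,0],[0,0,0],[0,0,0],[0,0,0],[0,0,0],[0,0,0]]}';python3 -m creep '{"offset":[[0,0,0.01],[0,0,0.01],[0,0,0.01],[0,0,0.01]],"delta_rot":[[0,0,0],[0,0,0],[0,0,0],[0,0,0]]}';  python3 go.py 428.5 -227 11 39
```

```text
time_s: 16.9
tool_pos: [0.4257, -0.2312, 0.104]
tcp_rot: [-1.361, -2.828, 0.005]
wrist_force: [-0.5, -0.8, 0.1]
width: 0.0855
time_s: 17.23
tool_pos: [0.4294, -0.2253, 0.0954]
tcp_rot: [-1.349, -2.836, -0.002]
wrist_force: [-0.3, -0.5, 0.5]
width: 0.0853
t 17.23 pos [ 429.4 -225.3   95.4] jaw 39.1 tilt 0.07 q7 14.0 w 0.0853 F [-0.3 -0.5  0.5]
offset [-0.0009 -0.0018  0.0844] rot [ 0.  -0.1  0.1]
```

```bash
python3 -m creep '{"offset":[[-0.001,-0.002,0.015],[-0.001,-0.002,0.03],[-0.001,-0.002,0.045],[-0.001,-0.002,0.06],[-0.001,-0.002,0.075],[-0.001,-0.002,0.084],[-0.001,-0.002,0.084],[-0.001,-0.002,0.084]],"delta_rot":[[0,0,0],[0,0,0],[0,0,0],[0,0,0],[0,0,0],[0,0,0],[0,0,0],[0,0,0]]}';  python3 go.py 428.5 -227 11 39; python3 - <<'E'
from h import *
p,d=ctrl.snapshot('scene'); crop(p,130,190,290,320,5,'pics/c7.png')
E
```

```text
time_s: 17.9
tool_pos: [0.4286, -0.2278, 0.0117]
tcp_rot: [-1.35, -2.837, -0.0]
wrist_force: [0.5, -0.4, 0.5]
width: 0.0854
t 17.9 pos [ 428.6 -227.8   11.7] jaw 39.1 tilt 0.02 q7 3.0 w 0.0854 F [ 0.5 -0.4  0.5]
offset [0.0007 0.0004 0.0007] rot [ 0.  -0.   0.1]
```

View pics/c7.png

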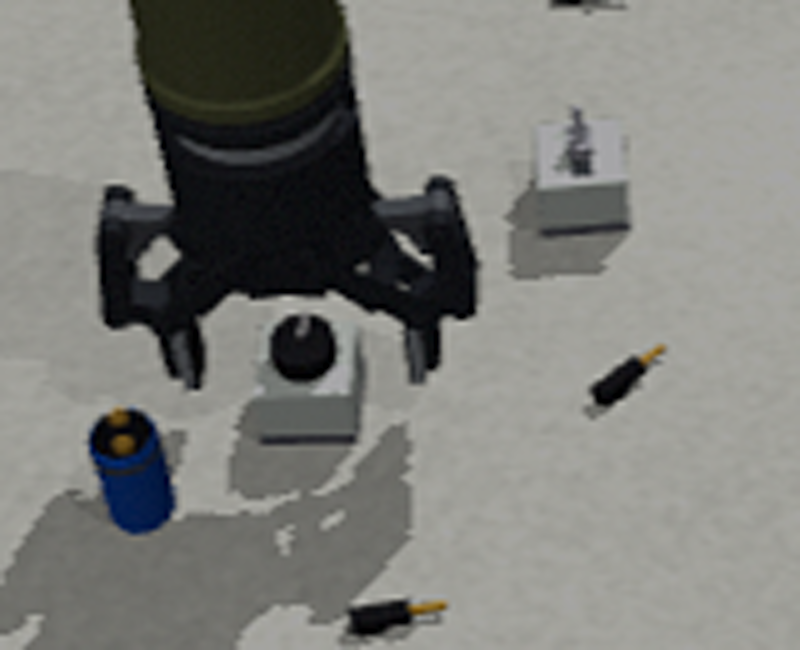

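The jaws straddle the knob module (305,385), square to its sides. The toggle module (580,170) is well clear. Closing.

```bash
python3 -m creep '{"offset":[[0,0,0],[0,0,0],[0,0,0],[0,0,0],[0,0,0],[0,0,0],[0,0,0],[0,0,0]],"delta_rot":[[0,0,0],[0,0,0],[0,0,0],[0,0,0],[0,0,0],[0,0,0],[0,0,0],[0,0,0]]}' 1; python3 -m creep '{"offset":[[0,0,0],[0,0,-0.01],[0,0,-0.03],[0,0,-0.06],[0,0,-0.085],[0,0,-0.1],[0,0,-0.1],[0,0,-0.1]],"delta_rot":[[0,0,0],[0,0,0],[0,0,0],[0,0,0],[0,0,0],[0,0,0],[0,0,0],[0,0,0]]}';  python3 go.py 510.4 307.5 112 71.7; python3 - <<'E'
from h import *
p,d=ctrl.snapshot('scene'); crop(p,130,150,290,280,5,'pics/c8.png')
E
```

```text
time_s: 18.62
tool_pos: [0.4283, -0.2291, 0.0123]
tcp_rot: [1.353, 2.834, -0.0]
wrist_force: [-0.5, -0.3, 5.6]
width: 0.0387
time_s: 19.28
tool_pos: [0.4282, -0.2294, 0.1121]
tcp_rot: [1.354, 2.833, -0.0]
wrist_force: [0.1, -0.1, -0.8]
width: 0.0387
t 19.28 pos [ 428.2 -229.4  112.1] jaw 38.9 tilt 0.09 q7 16.0 w 0.0387 F [ 0.1 -0.1 -0.8]
offset [ 3.660e-01  4.013e-01 -2.000e-04] rot [  0.    0.1 -32.8]
```

View pics/c8.png

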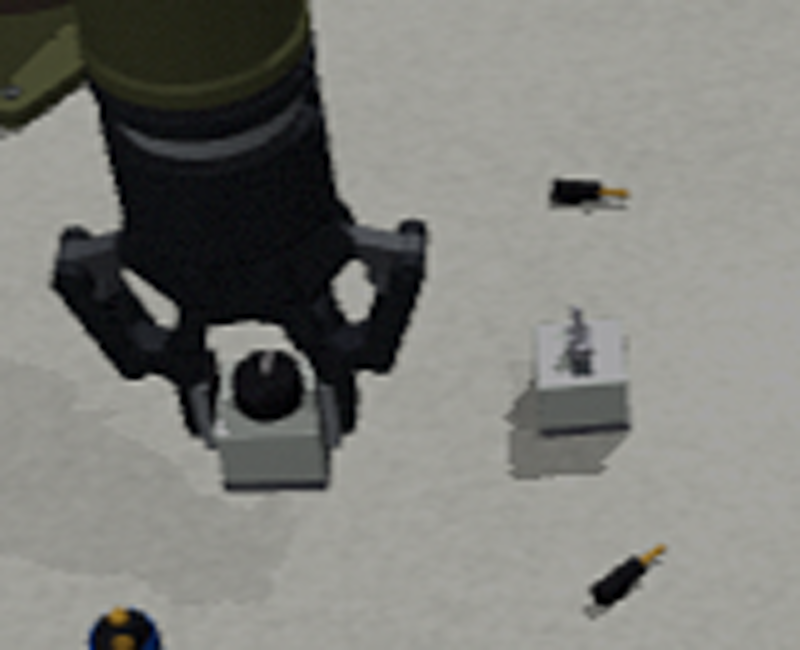

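The module is held squarely (270,430). I'll carry it to the square pocket. It passes over the toggle module with its underside at about 100 mm, and the lever tip is at 57 mm.

```bash
python3 -m creep '{"offset":[[0.01,0.011,0],[0.03,0.033,0],[0.053,0.058,0],[0.076,0.083,0],[0.099,0.1085,0],[0.122,0.134,0],[0.145,0.159,0],[0.168,0.184,0]],"delta_rot":[[0,0,-2],[0,0,-6],[0,0,-10],[0,0,-14],[0,0,-18],[0,0,-22],[0,0,-26],[0,0,-30]]}'; python3 go.py 510.4 307.5 112 71.7
```

```text
time_s: 20.0
tool_pos: [0.4645, 0.019, 0.1103]
tcp_rot: [-0.567, -3.088, 0.002]
wrist_force: [0.5, -0.2, 0.1]
width: 0.0388
t 20.0 pos [464.5  19.  110.3] jaw 69.2 tilt 0.16 q7 8.0 w 0.0388 F [ 0.5 -0.2  0.1]
offset [ 0.0596  0.286  -0.0021] rot [-0.1 -0.1 -2.5]
```

```bash
python3 -m creep '{"offset":[[0.0065,0.033,0],[0.0135,0.066,0],[0.0205,0.099,0],[0.027,0.132,0],[0.034,0.165,0],[0.0405,0.195,0],[0.047,0.225,0],[0.0515,0.248,0]],"delta_rot":[[0,0,-1],[0,0,-2],[0,0,-2.5],[0,0,-2.5],[0,0,-2.5],[0,0,-2.5],[0,0,-2.5],[0,0,-2.5]]}'; python3 -m creep '{"offset":[[0.004,0.018,0],[0.007,0.03,0],[0.0085,0.036,0],[0.0085,0.036,0],[0.0085,0.036,0],[0.0085,0.036,0],[0.0085,0.036,0]],"delta_rot":[[0,0,0],[0,0,0],[0,0,0],[0,0,0],[0,0,0],[0,0,0],[0,0,0]]}'; python3 go.py 510.4 307.5 19 71.7
```

```text
time_s: 20.67
tool_pos: [0.5054, 0.2704, 0.11]
tcp_rot: [-0.502, -3.099, 0.0]
wrist_force: [0.6, 0.4, -1.2]
width: 0.0388
time_s: 21.25
tool_pos: [0.51, 0.3023, 0.1113]
tcp_rot: [0.508, 3.1, -0.003]
wrist_force: [-0.1, -0.2, -0.5]
width: 0.0389
t 21.25 pos [510.  302.3 111.3] jaw 71.4 tilt 0.11 q7 -3.0 w 0.0389 F [-0.1 -0.2 -0.5]
offset [0.0013 0.0052 0.0923] rot [-0.1  0.  -0.3]
```

```bash
python3 -m creep '{"offset":[[0.0005,0.0035,0.015],[0.0005,0.0035,0.035],[0.0005,0.0035,0.055],[0.0005,0.0035,0.065],[0.0005,0.0035,0.07],[0.0005,0.0035,0.07],[0.0005,0.0035,0.07],[0.0005,0.0035,0.07]],"delta_rot":[[0,0,0],[0,0,0],[0,0,0],[0,0,0],[0,0,0],[0,0,0],[0,0,0],[0,0,0]]}';  python3 go.py 510.4 307.5 19.5 71.7;  python3 - <<'E'
from h import *
p,d=ctrl.snapshot('scene'); crop(p,280,90,430,220,5,'pics/c9.png')
E
```

```text
time_s: 21.92
tool_pos: [0.5109, 0.3083, 0.0424]
tcp_rot: [0.506, 3.1, 0.002]
wrist_force: [0.5, 0.2, 0.1]
width: 0.0385
t 21.92 pos [510.9 308.3  42.4] jaw 71.5 tilt 0.1 q7 -7.0 w 0.0385 F [0.5 0.2 0.1]
offset [ 0.0002 -0.001   0.0229] rot [ 0.1  0.  -0.2]
```

View pics/c9.png

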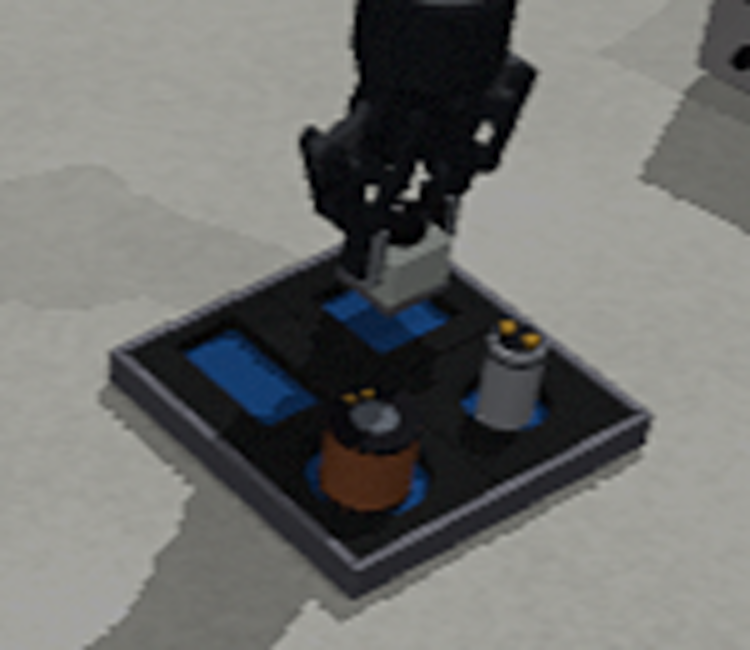

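The module hangs level and square over its pocket. I'll lower it.

```bash
python3 -m creep '{"offset":[[0,-0.0005,0.006],[0,-0.0005,0.012],[0,-0.0005,0.018],[0,-0.0005,0.022],[0,-0.0005,0.022],[0,-0.0005,0.022]],"delta_rot":[[0,0,0],[0,0,0],[0,0,0],[0,0,0],[0,0,0],[0,0,0]]}';  python3 go.py 510.4 307.5 19 71.7
```

```text
time_s: 22.47
tool_pos: [0.5101, 0.3069, 0.0203]
tcp_rot: [0.506, 3.1, -0.002]
wrist_force: [-2.0, -1.7, 10.1]
width: 0.0389
t 22.47 pos [510.1 306.9  20.3] jaw 71.5 tilt 0.07 q7 -9.0 w 0.0389 F [-2.  -1.7 10.1]
offset [-0.0001  0.0006  0.0013] rot [-0.1  0.  -0.2]
```

It touched the floor at the expected height (12.3 at pick plus 8). Releasing.

```bash
python3 -m creep '{"offset":[[0,0,0],[0,0,0],[0,0,0],[0,0,0],[0,0,0],[0,0,0]],"delta_rot":[[0,0,0],[0,0,0],[0,0,0],[0,0,0],[0,0,0],[0,0,0]]}' -0.35; python3 -m creep '{"offset":[[0,0,-0.01],[0,0,-0.03],[0,0,-0.06],[0,0,-0.09],[0,0,-0.11],[0,0,-0.11],[0,0,-0.11]],"delta_rot":[[0,0,0],[0,0,0],[0,0,0],[0,0,0],[0,0,0],[0,0,0],[0,0,0]]}' -; python3 go.py 602.3 -359.5 130 113.2;  python3 - <<'E'
from h import *
p,d=ctrl.snapshot('scene'); crop(p,280,90,430,220,5,'pics/c10.png')
E
```

```text
time_s: 22.97
tool_pos: [0.5102, 0.3073, 0.0194]
tcp_rot: [-0.506, -3.1, 0.0]
wrist_force: [0.5, 0.4, -0.2]
width: 0.058
time_s: 23.55
tool_pos: [0.5109, 0.3078, 0.1313]
tcp_rot: [0.506, 3.098, 0.003]
wrist_force: [-0.2, -0.2, -0.5]
width: 0.0577
t 23.55 pos [510.9 307.8 131.3] jaw 71.5 tilt 0.17 q7 -1.0 w 0.0577 F [-0.2 -0.2 -0.5]
offset [-2.988e-01 -6.036e-01  5.000e-04] rot [  0.1   0.2 -41.7]
```

View pics/c10.png

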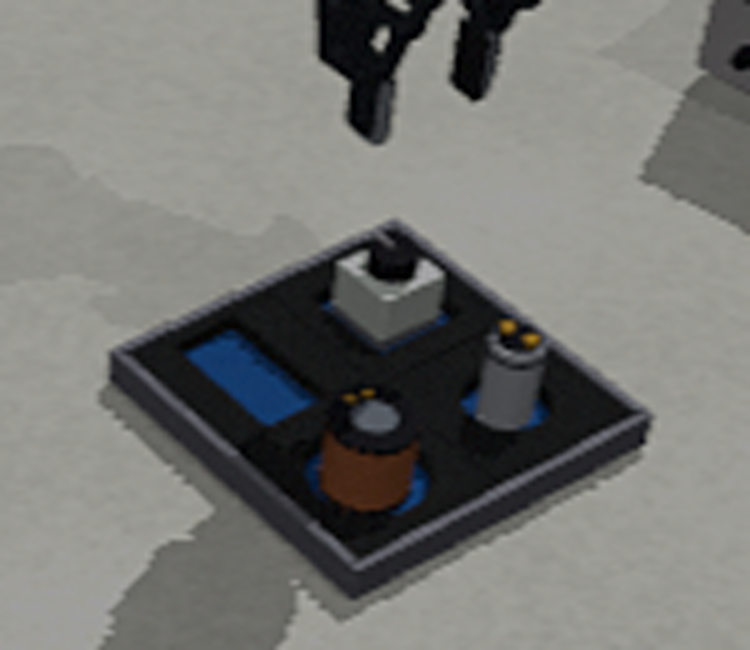

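The module is seated in the square pocket (388,300). Last is the heat sink.

```bash
python3 -m creep '{"offset":[[-0.008,-0.016,0],[-0.023,-0.046,0],[-0.039,-0.079,0],[-0.055,-0.111,0],[-0.071,-0.143,0],[-0.087,-0.175,0],[-0.103,-0.208,0],[-0.119,-0.24,0]],"delta_rot":[[0,0,-2],[0,0,-5],[0,0,-8],[0,0,-11],[0,0,-14],[0,0,-17],[0,0,-20],[0,0,-23]]}' -1; python3 go.py 602.3 -359.5 130 113.2
```

```text
time_s: 24.27
tool_pos: [0.5457, 0.0396, 0.1283]
tcp_rot: [0.127, -3.136, 0.001]
wrist_force: [-0.4, 0.0, -0.4]
width: 0.0853
t 24.27 pos [545.7  39.6 128.3] jaw 94.6 tilt 0.17 q7 39.0 w 0.0853 F [-0.4  0.  -0.4]
offset [-0.0241 -0.4023 -0.0015] rot [ -0.   -0.2 -18.6]
```

```bash
python3 -m creep '{"offset":[[-0.002,-0.036,0],[-0.004,-0.072,0],[-0.0065,-0.108,0],[-0.0085,-0.144,0],[-0.011,-0.18,0],[-0.013,-0.216,0],[-0.015,-0.252,0],[-0.017,-0.288,0]],"delta_rot":[[0,0,-3],[0,0,-6],[0,0,-9],[0,0,-12],[0,0,-15],[0,0,-18.6],[0,0,-18.6],[0,0,-18.6]]}' -1; python3 go.py 602.3 -359.5 100 113.2
```

```text
time_s: 24.93
tool_pos: [0.5849, -0.2458, 0.1279]
tcp_rot: [0.628, -3.075, -0.002]
wrist_force: [0.3, -0.0, -0.5]
width: 0.0854
t 24.93 pos [ 584.9 -245.8  127.9] jaw 113.1 tilt 0.18 q7 90.0 w 0.0854 F [ 0.3 -0.  -0.5]
offset [ 0.0285 -0.1115  0.0277] rot [ 0.1 -0.1 -0.1]
```

```bash
python3 -m creep '{"offset":[[0.009,-0.034,0.005],[0.017,-0.066,0.012],[0.024,-0.093,0.02],[0.028,-0.108,0.027],[0.0285,-0.112,0.03],[0.0285,-0.112,0.03],[0.0285,-0.112,0.03],[0.0285,-0.112,0.03]],"delta_rot":[[0,0,0],[0,0,0],[0,0,0],[0,0,0],[0,0,0],[0,0,0],[0,0,0],[0,0,0]]}' -1; python3 go.py 602.3 -359.5 14 113.2
```

```text
time_s: 25.6
tool_pos: [0.6044, -0.3553, 0.0999]
tcp_rot: [-0.634, 3.076, 0.003]
wrist_force: [0.6, 1.5, -0.3]
width: 0.0855
t 25.6 pos [ 604.4 -355.3   99.9] jaw 113.3 tilt 0.1 q7 103.0 w 0.0855 F [ 0.6  1.5 -0.3]
offset [ 0.0036 -0.0032  0.0859] rot [0.1 0.  0.1]
```

```bash
python3 -m creep '{"offset":[[0.003,-0.002,0.015],[0.003,-0.002,0.03],[0.003,-0.002,0.04],[0.003,-0.002,0.045],[0.003,-0.002,0.045],[0.003,-0.002,0.045],[0.003,-0.002,0.045]],"delta_rot":[[0,0,0],[0,0,0],[0,0,0],[0,0,0],[0,0,0],[0,0,0],[0,0,0]]}' -1; python3 go.py 602.3 -359.5 14 113.2; python3 - <<'E'
from h import *
p,d=ctrl.snapshot('scene'); crop(p,120,250,280,380,5,'pics/c11.png')
E
```

```text
time_s: 26.18
tool_pos: [0.6024, -0.3609, 0.055]
tcp_rot: [-0.628, 3.077, -0.0]
wrist_force: [-0.4, 0.1, 0.3]
width: 0.0853
t 26.18 pos [ 602.4 -360.9   55. ] jaw 113.1 tilt 0.06 q7 102.0 w 0.0853 F [-0.4  0.1  0.3]
offset [-0.0004  0.0014  0.041 ] rot [-0.   0.1 -0.1]
```

View pics/c11.png

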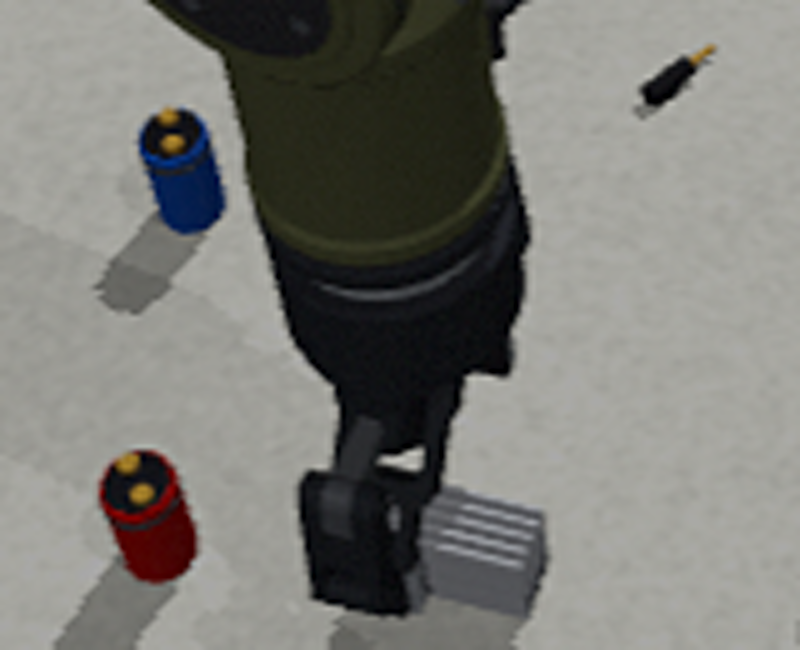

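I'll project the expected geometry into this view as a check before descending.

```bash
python3 - <<'E'
from h import *
ci=ctrl.camera_info('scene'); Rm=R.from_rotvec(ci['rotation']).as_matrix()
d=np.array([np.cos(np.radians(113.2)),np.sin(np.radians(113.2)),0])*.05; c=np.array([.6023,-.3595,0])
for n,P in(('sink top',c+[0,0,.04]),('near finger',c-d+[0,0,.07]),('far finger',c+d+[0,0,.07]),('tcp',c+[0,0,.055])):
    q=ci['K']@(Rm.T@(P-ci['xyz'])); print(n,((q[:2]/q[2]-[120,250])*5).round())
E
```

```text
sink top [452. 518.]
near finger [394. 609.]
far finger [490. 354.]
tcp [448. 497.]
```

The projection agrees: near finger around (394,609), sink top around (452,518). Descending.

```bash
python3 -m creep '{"offset":[[0,0.001,0.01],[0,0.001,0.02],[0,0.001,0.03],[0,0.001,0.038],[0,0.001,0.041],[0,0.001,0.041],[0,0.001,0.041]],"delta_rot":[[0,0,0],[0,0,0],[0,0,0],[0,0,0],[0,0,0],[0,0,0],[0,0,0]]}' -1; python3 go.py 602.3 -359.5 14 113.2;  python3 -m creep '{"offset":[[0,0,0],[0,0,0],[0,0,0],[0,0,0],[0,0,0],[0,0,0],[0,0,0],[0,0,0]],"delta_rot":[[0,0,0],[0,0,0],[0,0,0],[0,0,0],[0,0,0],[0,0,0],[0,0,0],[0,0,0]]}' 1;python3 -m creep '{"offset":[[0,0,0],[0,0,0],[0,0,0],[0,0,0]],"delta_rot":[[0,0,0],[0,0,0],[0,0,0],[0,0,0]]}'
```

```text
time_s: 26.82
tool_pos: [0.6015, -0.36, 0.0133]
tcp_rot: [0.628, -3.078, -0.001]
wrist_force: [-0.2, 0.4, -0.4]
width: 0.0856
t 26.82 pos [ 601.5 -360.    13.3] jaw 113.1 tilt 0.02 q7 100.0 w 0.0856 F [-0.2  0.4 -0.4]
offset [-0.0009  0.0002 -0.0007] rot [ 0.   0.  -0.1]
time_s: 27.48
tool_pos: [0.6018, -0.3603, 0.0141]
tcp_rot: [-0.628, 3.078, -0.001]
wrist_force: [0.3, 0.8, 3.2]
width: 0.0231
time_s: 27.82
tool_pos: [0.6018, -0.3603, 0.0141]
tcp_rot: [-0.628, 3.078, -0.001]
wrist_force: [-0.1, -0.7, 5.7]
width: 0.0234
```

```bash
python3 -m creep '{"offset":[[0,0,-0.005],[0,0,-0.02],[0,0,-0.045],[0,0,-0.075],[0,0,-0.1],[0,0,-0.11],[0,0,-0.11],[0,0,-0.11]],"delta_rot":[[0,0,0],[0,0,0],[0,0,0],[0,0,0],[0,0,0],[0,0,0],[0,0,0],[0,0,0]]}' ; python3 go.py 481.8 221.1 124 71.7;  python3 - <<'E'
from h import *
p,d=ctrl.snapshot('scene'); crop(p,120,220,280,350,5,'pics/c12.png')
E
```

```text
time_s: 28.48
tool_pos: [0.601, -0.3604, 0.1233]
tcp_rot: [0.628, -3.077, 0.001]
wrist_force: [-0.4, 0.1, -2.1]
width: 0.0232
t 28.48 pos [ 601.  -360.4  123.3] jaw 113.1 tilt 0.06 q7 104.0 w 0.0232 F [-0.4  0.1 -2.1]
offset [-0.1183  0.5816 -0.0009] rot [-0.  -0.  41.4]
```

View pics/c12.png

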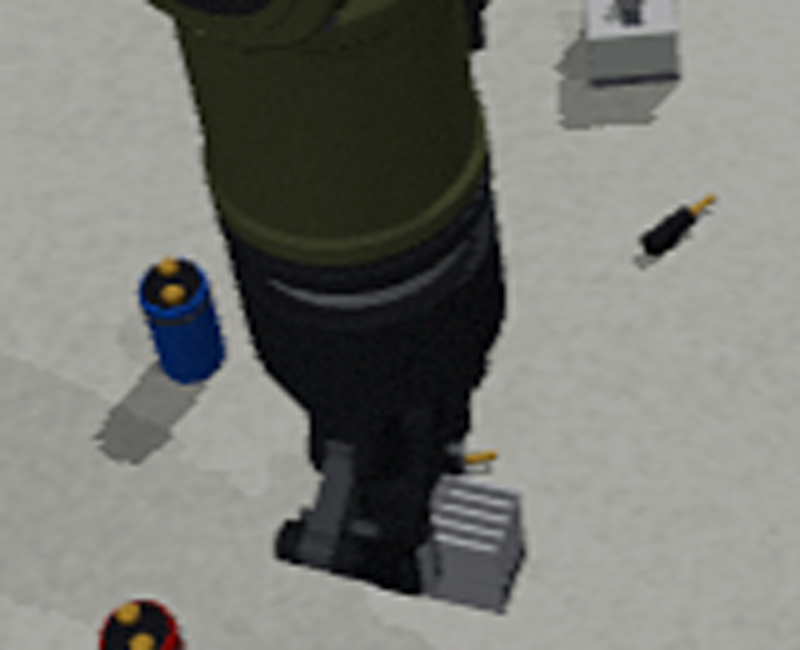

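The heat sink is held level (475,540). I'll carry it to the oblong pocket.

```bash
python3 -m creep '{"offset":[[-0.0025,0.012,0],[-0.0075,0.037,0],[-0.014,0.07,0],[-0.021,0.103,0],[-0.0275,0.136,0],[-0.0345,0.169,0],[-0.041,0.202,0],[-0.048,0.235,0]],"delta_rot":[[0,0,2],[0,0,5],[0,0,8],[0,0,12],[0,0,16],[0,0,20],[0,0,24],[0,0,28]]}'; python3 go.py 481.8 221.1 124 71.7
```

```text
time_s: 29.2
tool_pos: [0.5513, -0.1242, 0.1216]
tcp_rot: [-0.141, -3.134, -0.001]
wrist_force: [0.6, -0.1, -1.5]
width: 0.023
t 29.2 pos [ 551.3 -124.2  121.6] jaw 84.8 tilt 0.23 q7 48.0 w 0.023 F [ 0.6 -0.1 -1.5]
offset [ 0.1003  0.3376 -0.0019] rot [-0.  -0.2 13.1]
```

```bash
python3 -m creep '{"offset":[[0.01,0.033,0],[0.02,0.066,0],[0.0295,0.099,0],[0.039,0.132,0],[0.049,0.165,0],[0.0585,0.198,0],[0.068,0.23,0],[0.077,0.26,0]],"delta_rot":[[0,0,3],[0,0,6],[0,0,9],[0,0,12],[0,0,13.1],[0,0,13.1],[0,0,13.1],[0,0,13.1]]}'; python3 -m creep '{"offset":[[0.001,0.026,0],[0.002,0.049,0],[0.003,0.066,0],[0.0035,0.075,0],[0.0035,0.078,0],[0.0035,0.078,0],[0.0035,0.078,0],[0.0035,0.078,0]],"delta_rot":[[0,0,0],[0,0,0],[0,0,0],[0,0,0],[0,0,0],[0,0,0],[0,0,0],[0,0,0]]}'; python3 go.py 481.8 221.1 22 71.7
```

```text
time_s: 29.87
tool_pos: [0.4974, 0.1417, 0.122]
tcp_rot: [-0.491, -3.1, 0.002]
wrist_force: [-0.4, -0.2, -1.4]
width: 0.0231
time_s: 30.53
tool_pos: [0.5197, 0.2136, 0.123]
tcp_rot: [-0.495, -3.102, 0.004]
wrist_force: [0.3, -0.4, -1.3]
width: 0.023
t 30.53 pos [519.7 213.6 123. ] jaw 71.9 tilt 0.14 q7 3.0 w 0.023 F [ 0.3 -0.4 -1.3]
offset [ 0.0384 -0.0044  0.1011] rot [-0.1 -0.   0.2]
```

```bash
python3 -m creep '{"offset":[[0.012,-0.002,0.01],[0.026,-0.004,0.02],[0.036,-0.005,0.04],[0.038,-0.006,0.055],[0.038,-0.006,0.065],[0.038,-0.006,0.065],[0.038,-0.006,0.065],[0.038,-0.006,0.065]],"delta_rot":[[0,0,0.2],[0,0,0.2],[0,0,0.2],[0,0,0.2],[0,0,0.2],[0,0,0.2],[0,0,0.2],[0,0,0.2]]}'; python3 -m creep '{"offset":[[0,0,0],[0,0,0],[0,0,0]],"delta_rot":[[0,0,0],[0,0,0],[0,0,0]]}'; python3 go.py 481.8 221.1 22 71.7
```

```text
time_s: 31.2
tool_pos: [0.483, 0.2217, 0.0592]
tcp_rot: [0.499, 3.1, 0.001]
wrist_force: [-0.8, -0.2, -1.3]
width: 0.0232
time_s: 31.45
tool_pos: [0.4825, 0.2219, 0.0591]
tcp_rot: [0.498, 3.101, 0.001]
wrist_force: [0.2, 0.6, -1.2]
width: 0.0227
t 31.45 pos [482.5 221.9  59.1] jaw 71.7 tilt 0.07 q7 -8.0 w 0.0227 F [ 0.2  0.6 -1.2]
offset [ 0.0005 -0.001   0.0371] rot [0. 0. 0.]
```

```bash
python3 -m creep '{"offset":[[0.0005,-0.0005,0.007],[0.0005,-0.0005,0.014],[0.0005,-0.0005,0.015],[0.0005,-0.0005,0.015]],"delta_rot":[[0,0,0],[0,0,0],[0,0,0],[0,0,0]]}'; python3 - <<'E'
from h import *
p,d=ctrl.snapshot('scene'); crop(p,280,90,430,220,5,'pics/c13.png')
E
```

```text
time_s: 31.78
tool_pos: [0.4808, 0.2211, 0.0427]
tcp_rot: [-0.497, -3.101, 0.002]
wrist_force: [0.1, 0.3, -1.0]
width: 0.0231
```

View pics/c13.png

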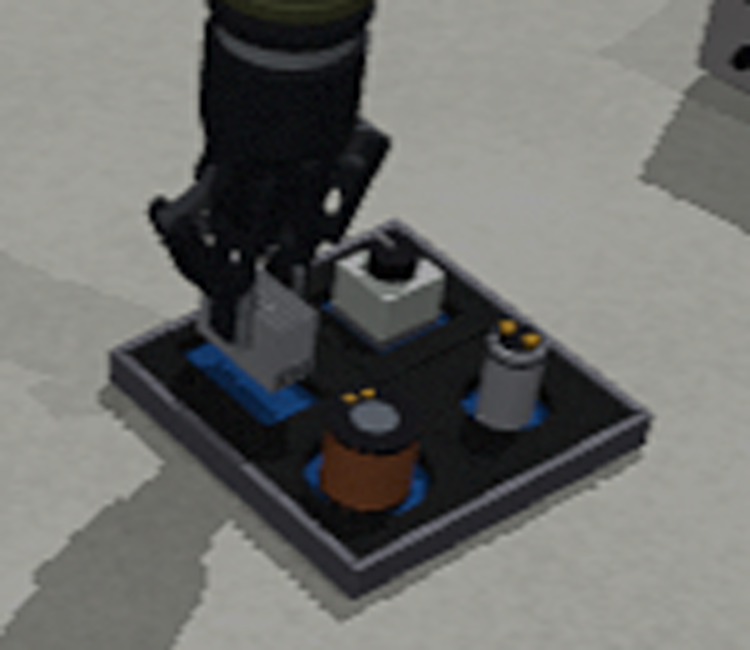

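The sink is aligned over the oblong pocket (250,385). Lowering.

```bash
python3 -m creep '{"offset":[[0,0,0.006],[0,0,0.012],[0,0,0.018],[0,0,0.022],[0,0,0.022],[0,0,0.022],[0,0,0.022]],"delta_rot":[[0,0,0],[0,0,0],[0,0,0],[0,0,0],[0,0,0],[0,0,0],[0,0,0]]}';  python3 go.py 481.8 221.1 22 71.7
```

```text
time_s: 32.42
tool_pos: [0.4812, 0.2213, 0.022]
tcp_rot: [0.497, 3.102, -0.001]
wrist_force: [-0.9, -1.6, 7.1]
width: 0.0229
t 32.42 pos [481.2 221.3  22. ] jaw 71.8 tilt 0.04 q7 -13.0 w 0.0229 F [-0.9 -1.6  7.1]
offset [-0.0007 -0.     -0.    ] rot [-0.   0.   0.1]
```

```bash
python3 -m creep '{"offset":[[0,0,0],[0,0,0],[0,0,0],[0,0,0],[0,0,0],[0,0,0]],"delta_rot":[[0,0,0],[0,0,0],[0,0,0],[0,0,0],[0,0,0],[0,0,0]]}' -0.1; python3 -m creep '{"offset":[[0,0,-0.01],[0,0,-0.03],[0,0,-0.06],[0,0,-0.09],[0,0,-0.12],[0,0,-0.15],[0,0,-0.16],[0,0,-0.16]],"delta_rot":[[0,0,0],[0,0,0],[0,0,0],[0,0,0],[0,0,0],[0,0,0],[0,0,0],[0,0,0]]}' -; python3 -m creep '{"offset":[[-0.01,-0.03,0],[-0.02,-0.06,0],[-0.03,-0.09,0],[-0.04,-0.12,0],[-0.05,-0.15,0],[-0.055,-0.165,0],[-0.055,-0.17,0],[-0.055,-0.17,0]],"delta_rot":[[0,0,0],[0,0,0],[0,0,0],[0,0,0],[0,0,0],[0,0,0],[0,0,0],[0,0,0]]}'
python3 - <<'E'
from h import *
for n in('scene','top'):
    p,d=ctrl.snapshot(n); cv2.imwrite(f'pics/{n}_end.png',p[:,:,::-1]); np.savez(f'pics/{n}_end.npz',p=p,d=d)
    if n=='scene': crop(p,280,90,430,220,5,'pics/c14.png')
    else: crop(p,120,170,230,270,5,'pics/c15.png')
    ci=ctrl.camera_info(n); P=cloud(d,ci); Z=P[...,2]-(-.0013 if n=='top' else .0017)
    print(n)
    for nm,x,y,h in(('coil',568.2,192.5,.052),('cap',596.8,278.9,.058),('knob',510.4,307.5,.042),('sink',481.8,221.1,.048),('wide',639.3,-77.4,.05),('togg',445.5,-70,.034),('blue',408.5,-306,.05),('red',509.5,-420,.05)):
        m=(np.hypot(P[...,0]-x/1e3,P[...,1]-y/1e3)<.04)&(abs(Z-h)<.005); q=P[m]
        r=cv2.minAreaRect((q[:,:2]*1000).astype(np.float32)); print(nm,h,'medz',np.median(Z[m]).round(4),np.percentile(Z[m],[10,90]).round(4),np.round(r[0],1),np.round(r[1],1),round(r[2]))
E
```

```text
time_s: 32.92
tool_pos: [0.4814, 0.2215, 0.0215]
tcp_rot: [-0.498, -3.102, 0.0]
wrist_force: [-0.1, 0.2, -0.7]
width: 0.0468
time_s: 33.58
tool_pos: [0.4826, 0.2226, 0.1846]
tcp_rot: [0.497, 3.098, 0.006]
wrist_force: [-0.2, 0.3, -0.2]
width: 0.0465
time_s: 34.25
tool_pos: [0.4793, 0.0411, 0.1805]
tcp_rot: [-0.501, -3.099, 0.002]
wrist_force: [-0.1, 0.9, 1.0]
width: 0.0471
scene
coil 0.052 medz 0.0525 [0.0504 0.0545] [567.5 192.2] [43.3 47.6] 31
cap 0.058 medz 0.0585 [0.0561 0.0609] [596.9 278.3] [26.8 26.6] 79
knob 0.042 medz 0.0419 [0.039  0.0446] [509.8 305.5] [41.4 42.8] 77
sink 0.048 medz 0.047 [0.0443 0.0499] [482.1 220.9] [27.9 65.4] 69
wide 0.05 medz 0.0501 [0.0479 0.0525] [639.2 -77.2] [45.  48.3] 34
togg 0.034 medz 0.0339 [0.0316 0.0361] [446.  -70.2] [39.9 42.5] 41
blue 0.05 medz 0.0506 [0.047  0.0534] [ 409.4 -306.6] [26.9 25.1] 47
red 0.05 medz 0.0503 [0.0476 0.053 ] [ 510.2 -419.5] [27.8 26.9] 71
top
coil 0.052 medz 0.0524 [0.0495 0.0546] [566.3 191.9] [45.5 43.9] 39
cap 0.058 medz 0.0584 [0.055  0.0612] [596.2 277.2] [27.4 25.5] 39
knob 0.042 medz 0.042 [0.0393 0.044 ] [509.8 307. ] [41.  39.5] 71
sink 0.048 medz 0.0473 [0.0444 0.0497] [482.2 220.9] [25.9 59.6] 72
  return _methods._mean(a, axis=axis, dtype=dtype,
  ret = ret.dtype.type(ret / rcount)
Traceback (most recent call last):
IndexError: index -1 is out of bounds for axis 0 with size 0
```

View pics/c14.png

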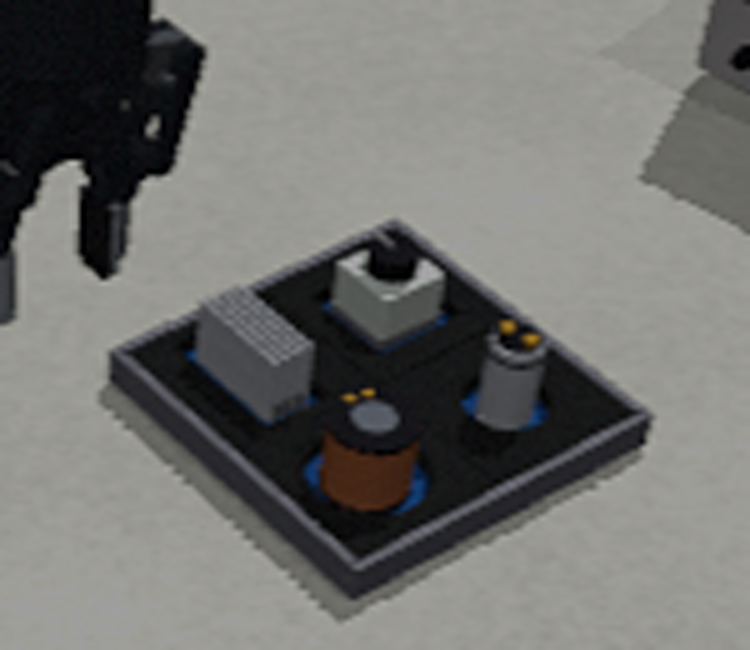

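View pics/c15.png

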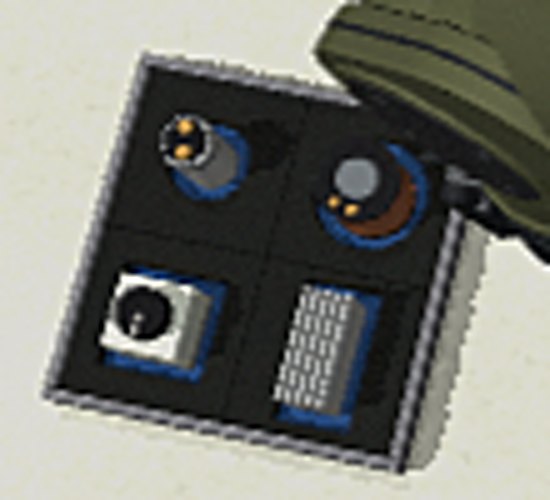

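View pics/scene_end.png

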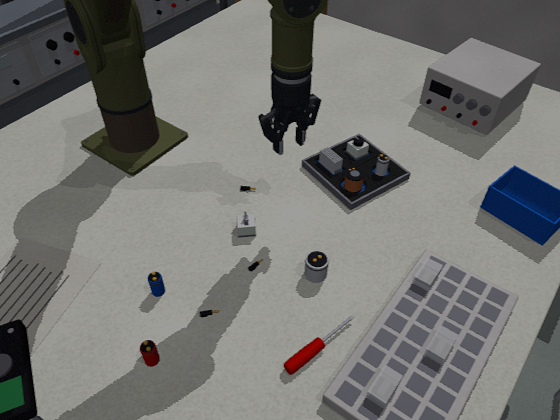

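All four parts sit upright in their own pockets: sink (250,355), module (388,290), coil (370,450) and can (512,375) in the scene crop. Their tops measure 8 mm above their table heights, as they should, and the look-alikes are unmoved. The arm is clear, so I'll hand in.

```bash
python3 -m creep '{"offset":[[0,0,0],[0,0,0],[0,0,0],[0,0,0],[0,0,0],[0,0,0]],"delta_rot":[[0,0,0],[0,0,0],[0,0,0],[0,0,0],[0,0,0],[0,0,0]]}'; python3 -c "
from bench import ctrl
print(ctrl.sign_off())"
```

```text
time_s: 34.85
tool_pos: [0.4805, 0.043, 0.1816]
tcp_rot: [0.497, 3.102, -0.0]
wrist_force: [-0.9, 0.6, 0.7]
width: 0.0473
the job is handed in; nothing more can be done
None
```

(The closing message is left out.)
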